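# Find the solid boot heel on the balance and bolt it in the job chest

### The job

Several look-alike heel blocks lie on the cobbler's bench: one is solid rubber, the rest are hollow. Find the solid one by setting the blocks against each other, one on each pan of the balance, and before you put it away let go and see it clearly sink its pan against another block; then put it in the open compartment of the job chest and all the hollow ones in the shallow plywood tray. Once the solid one is in, swing the hatch fully shut and only then slide its bolt fully home into the keeper; leave the other things on the bench alone.

Things in the scene. Friction and masses are not known exactly. Their poses are not given: they have to be found in the camera images.
- heel_1: look-alike tan rubber heel block, D-shaped: 68 mm long (x; flat face at -34, round back of radius 28 at +34), 56 wide (y), 36 thick (z); origin at the centre of the underside. Starts in a row on the robot's side of balance and chest. One present block, any of the four, is solid (150-190 g), the others hollow (80-100 g); only weight tells them apart. May be absent (None).
- heel_2: look-alike tan rubber heel block, D-shaped: 68 mm long (x; flat face at -34, round back of radius 28 at +34), 56 wide (y), 36 thick (z); origin at the centre of the underside. Starts in a row on the robot's side of balance and chest. One present block, any of the four, is solid (150-190 g), the others hollow (80-100 g); only weight tells them apart. May be absent (None).
- heel_3: look-alike tan rubber heel block, D-shaped: 68 mm long (x; flat face at -34, round back of radius 28 at +34), 56 wide (y), 36 thick (z); origin at the centre of the underside. Starts in a row on the robot's side of balance and chest. One present block, any of the four, is solid (150-190 g), the others hollow (80-100 g); only weight tells them apart. May be absent (None).
- heel_4: look-alike tan rubber heel block, D-shaped: 68 mm long (x; flat face at -34, round back of radius 28 at +34), 56 wide (y), 36 thick (z); origin at the centre of the underside. Starts in a row on the robot's side of balance and chest. One present block, any of the four, is solid (150-190 g), the others hollow (80-100 g); only weight tells them apart. May be absent (None).
- balance: two-pan counter balance, fixed: dark green base 95 x 250 x 48 mm with a short central pillar 98 mm high (22 x 30 mm), red pointer on the robot's side. Origin under the centre of the base; its y axis runs along the beam, +y to the 'left' pan. Its place varies; it stands either left or right of the chest.
- pan_left: left pan; its origin is the centre of its upper face. A flat round aluminium pan of 62 mm radius with a rolled rim 4 mm high, at the balance's y = +95 mm, 105 mm above the bench when level. Pans stay horizontal and move only up and down, by at most 15 mm.
- pan_right: right pan, alike, origin at the centre of its upper face, at the balance's y = -95 mm.
- beam (a joint): tilt of the balance beam in rad, 0 level, positive with the left pan down (-0.16 to 0.16; a pan moves 95 mm x tilt). Swings for about a second after loading. Two hollow blocks settle within 0.06 of level; the solid one against a hollow one settles beyond 0.10 on its side; a block against an empty pan goes to the stop.
- chest: small wooden job chest, fixed, 160 mm deep (x), 250 wide (y), 85 high, origin under its centre. At its -y side an open compartment under a hinged hatch; its +y third has a fixed deck, top 97 mm above the bench, that carries the bolt's keeper staple. Its place varies, left or right of the balance, yaw within 0.1.
- chest_floor: floor board of the chest's compartment, origin at the centre of its upper face, 8 mm above the bench; the compartment is 144 mm (chest x) by 154 mm (chest y) inside, walls 8 mm thick and 85 mm high. Axes as the chest's.
- lid (a joint): opening angle of the hatch in rad: 0 shut, 1.5 fully open. Hinged along the chest's far (+x) top edge, it swings up and away from the robot; starts standing open. The hinge is stiff (about 0.6 N m): the hatch stays at any angle it is left at and must be pushed all the way down.
- lid_hinge (a point): middle of the hatch's hinge line, 85 mm above the bench, on the hatch's under face. Axes turn with the hatch: -x points from the hinge to the free edge (164 mm away), y along the hinge (hatch 164 mm wide), z out of the outer face. The hatch is 12 mm thick.
- lid_edge (a point): point on the outer face at the free edge of the hatch, 40 mm to -y of its middle, where the outer face is clear of the bolt: a good place to push. Axes as lid_hinge.
- bolt (a joint): position of the tower bolt on the hatch in m: 0 fully drawn, 0.035 fully home in the keeper staple on the deck. It slides along the chest's +y, about 2 N of friction, and starts drawn.
- tray: shallow plywood tray, fixed, 130 mm (x) by 260 mm (y), walls 5 mm thick and 20 mm high, origin under its centre; it lies in front at the robot's left.
- tray_in (a point): centre of the tray's inner floor, 5 mm above the bench; 120 mm (x) by 250 mm (y) inside. Three blocks fit side by side along y.
- hammer: cobbler's hammer lying near the robot, 240 mm long; a bystander.
- polish_tin: flat dark tin, 76 mm in diameter, 30 mm high, behind the gap between balance and chest; a bystander.
- shoe_brush: wooden shoe brush 150 x 50 x 40 mm at the left; a bystander.
- shoe_last: wooden shoe last about 200 mm long, 85 mm high, at the right; a bystander.
- bolt_knob (a point): middle of the bolt's knob, a steel knob 15 mm in diameter reaching 13 mm above and below this point. It stands out of the hatch's outer face, 36 mm from the free edge. With the hatch shut it points straight up, this point 133 mm above the bench; the straps beside it along the bolt, and the keeper staple, rise to 117 mm above the bench.
Things that resemble listed ones, but are neither listed nor needed, are in the scene too. What is shaped like the heel_4 but orange is not meant. What is shaped like the heel_3 but pink is not meant.

How it is judged:
By the outcome, as a careful person would: the job done as asked, in the order asked, and still so for the second after the job is handed in, with the robot touching nothing.
Of heel_1, heel_4 only 1 to 2 are there at a start; the rules pass over those that are not, and their reading is None.
At some moment in a run one of heel_1, heel_2, heel_3, heel_4 may be knocked a few centimetres aside while the robot is not near it.
Once in a run the grip may slacken for a moment while it holds something.
It also fails if it takes over 210 s, if anything falls off the work surface, if the arm or the gripper's body presses on something with over 40 N, if the wrist force passes 120 N, or if a joint passes its speed limit or range.

### The arm

A 6-joint arm with a two-finger parallel gripper is mounted at the origin on the work surface. World frame = base frame: x ahead of the robot, y to its left, z up, the work surface at z = 0. Lengths are in m, angles in degrees, forces in N, time in s.
With the tool pointing down it reaches from about 0.325 to 0.85 m from the base axis. Payload 15.5 kg.
Tool frame: the origin (TCP) lies midway between the tips of the shut fingers; the grasp point (between the pads) lies 19 mm behind it; z points along the fingers, y is the direction in which the jaws open and shut (so a half turn about z gives the same grasp; the last joint's range is limited). The gripper opens to 91 mm and grips with 3 to 60 N. Pads are 32 mm wide; open, the fingers measure 118 mm over their backs; the gripper's body (76 mm by 178 mm) begins 60 mm behind the grasp point.
Start: joints at [-82.706, 28.281, 77.091, -0, 74.628, -5.472], TCP at [0.138, -0.61, 0.214] pointing down, gripper open.
Joint ranges: [-166.48, 166.48], [-47.26, 123.95], [12.59, 153.08], [-70.14, 250.14], [6.76, 159.57], [-176.63, 176.63]. Speed limits (degrees/s): [108.29, 108.29, 147.25, 172.46, 172.46, 172.46].

### API

Orientations are given as a 3x3 rotation matrix whose columns are the frame's x, y, z axes.
In Python, from workcell import env gives the robot as it stands.
- The arm moves only by the shell command python3 -m crank 'ROWS' [OPENING] [FORCE]. ROWS is JSON, a list of rows, each an object of numbers: "dx", "dy", "dz": the shift along the tool's x, y, z in mm; "wx", "wy", "wz": the turn, a rotation vector about the tool's x, y, z in degrees. A call has 1 to 5 rows; each row shifts and turns the commanded pose from where the row before left it, along the tool's axes as they then stand; what a row does not reach is not made up. A row lasts 1/10 s, in which the tool goes at most 50 mm and 8.59 degrees, less where a joint would pass 70% of its speed; a pose out of reach is approached as far as the arm can. A call with a gripper value outside its range is refused whole. OPENING is the opening, from 0 (shut) to 1 (fully open), set as the call begins (- or left out, the last holds). The fingers move at their own pace and stop on an object; FORCE is the grip in N (left out, the last holds). Time passes only in rows, so rows that do not move let the fingers close. It gives the time, the measured TCP pose, the force and the opening at its end, in the units of the state.
- env.read_state(): the state, without advancing time (a new reading comes with each control period).
- env.camera(name): name is "scene" or "side" or "wrist"; returns (picture, depth): 420x560x3 uint8, red, green, blue; 420x560 float32, m along the optical axis (not along the pixel's ray), 0 where there is no reading.
- env.get_calibration(name): a dict with "camera_matrix" (3x3 intrinsics, pixels), "distortion" ([k1, k2, p1, p2, k3] as OpenCV has them; the pictures are not rectified), "position" and "orientation" of the camera in the world. Camera axes: x right, y down, z forward; pixel columns grow to the right and rows downward; lengths in m; the calibration is good to about 2 mm. A picture is of the moment at which its call begins: read the wrist's pose just before it. get_calibration takes no time and is no camera call; for the wrist camera it gives the pose at the moment of the call.
- env.hand_in(): hands the job in, once; it reports no verdict.
Trained networks look in the newest picture that a camera, given by its name, has taken for a name from the list of things; names that differ only in an ending like _2 or _b are one class to them, and where a whole thing is asked for, a point or a joint stands for the part that bears it (a point fixed in the world has none). Each returns a list of dicts, best first, with "conf" (0 to 1); they miss things now and then, are a little off and sometimes report something else, mostly with a low value. They report only what shows in the picture. A call takes as long as a camera call. They do not tell look-alikes from the thing itself.
- env.boxes_of(camera, name): "box" ([left, top, width, height] in pixels, round what is visible of it).
- env.masks_of(camera, name): "pixels" (420x560 bool, what is visible of it) and "box" ([left, top, width, height] in pixels, round what is visible of it).
The state is a dict: "time": time; "joint_positions": joint angles; "joint_vel": joint speeds; "tau": joint torques, N m; "ee_pos": TCP position; "tool_rot": TCP orientation; "contact_force": force on the tool from outside, world axes, zero at the start; "wrist_torque": the same for the moment, N m; "opening": finger opening in m.
Only numpy, scipy, OpenCV 4.12 (cv2) and the standard library are available. Lean on these libraries where they do the work, as an engineer would, in place of code of your own. Each camera call takes 0.05 s, during which the arm holds its last target.

## Working session

There is one attempt and no reset: what is moved stays moved. The work goes in short steps, Python scripts to look and compute and a shell command to move; the robot and the scene stay as the last step left them, time stands still between calls to the robot, and variables do not carry over. Pictures are saved under pics/ and viewed, and the job is handed in when it is done.

```bash
ls; mkdir -p pics; python3 - <<'E'
from workcell import env
import cv2
s=env.read_state(); print(s)
for n in ["scene","side","wrist"]:
    p,d=env.camera(n); cv2.imwrite(f"pics/{n}0.png",p[...,::-1]); c=env.get_calibration(n); print(n,c)
E
```

```text
pics
{'time': 0.0, 'joint_positions': array([-8.27069587e+01,  2.83152984e+01,  7.71279109e+01, -3.00844560e-04,
        7.46266711e+01, -5.47113408e+00]), 'joint_vel': array([-0.0277127 ,  0.01234391,  0.0776623 , -0.07363363,  0.09748896,
       -0.00719839]), 'tau': array([-1.36027636e-03, -8.78836513e+01, -3.81858766e+01,  7.06256018e-02,
        5.35253808e-02, -1.10790356e-04]), 'ee_pos': array([ 0.13804642, -0.60917656,  0.21332915]), 'tool_rot': array([[ 9.75287389e-01,  2.20939998e-01, -1.59848297e-04],
       [ 2.20940028e-01, -9.75286646e-01,  1.20913224e-03],
       [ 1.11247765e-04, -1.21456831e-03, -9.99999256e-01]]), 'contact_force': array([-0.95377942, -0.36670934, -0.11368702]), 'wrist_torque': array([-0.00632932, -0.04693223, -0.00469006]), 'opening': 0.09072750458403493}
scene {'camera_matrix': array([[503.70618778,   0.        , 279.60536022],
       [  0.        , 503.70618778, 214.73196547],
       [  0.        ,   0.        ,   1.        ]]), 'distortion': array([0.03006842, 0.        , 0.        , 0.        , 0.        ]), 'position': array([ 1.12945036, -0.73
[... 440 characters left out ...]
'position': array([0.26128802, 1.11491625, 1.15825831]), 'orientation': array([[-0.9868491 , -0.11035643,  0.1181114 ],
       [-0.1616408 ,  0.66898782, -0.72548436],
       [ 0.00104677, -0.73503521, -0.67802813]])}
wrist {'camera_matrix': array([[324.00314762,   0.        , 279.51883441],
       [  0.        , 324.00314762, 209.24679478],
       [  0.        ,   0.        ,   1.        ]]), 'distortion': array([0.00393876, 0.        , 0.        , 0.        , 0.        ]), 'position': array([ 0.2062271 , -0.59240457,  0.38344179]), 'orientation': array([[ 0.22108508, -0.94463843, -0.2424451 ],
       [-0.97525375, -0.21445779, -0.05373993],
       [-0.00122944,  0.24832659, -0.96867559]])}
```

View pics/scene0.png

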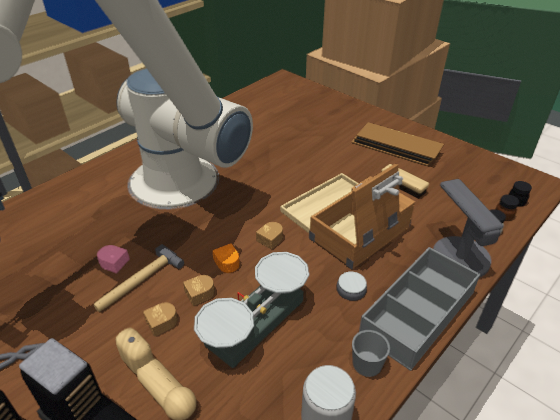

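View pics/side0.png

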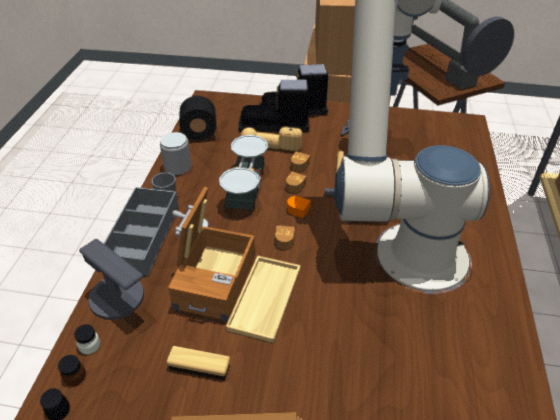

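View pics/wrist0.png

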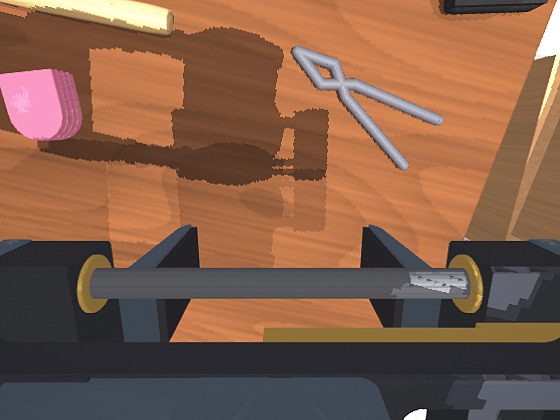

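```bash
cat > lib.py <<'E'
from workcell import env
import numpy as np, cv2
from scipy.optimize import least_squares
def look(n,save=None):
    c=env.get_calibration(n); p,d=env.camera(n)
    if save: cv2.imwrite(f"pics/{save}.png",p[...,::-1])
    return p,d,c
def cloud(d,c,mask=None):
    m=(d>0)
    if mask is not None: m&=mask
    v,u=np.nonzero(m)
    uv=cv2.undistortPoints(np.stack([u,v],1).astype(np.float64)[:,None],c["camera_matrix"],c["distortion"])[:,0]
    z=d[v,u]
    P=np.c_[uv*z[:,None],z]
    return P@c["orientation"].T+c["position"], np.stack([u,v],1)
def project(P,c):
    P=np.atleast_2d(P); R=c["orientation"]
    Pc=(P-c["position"])@R
    return cv2.projectPoints(Pc[:,None],np.zeros(3),np.zeros(3),c["camera_matrix"],c["distortion"])[0][:,0]
def dsdf(q):
    x,y=q[:,0],np.abs(q[:,1])
    # box x -34..6, |y|<28
    dx=np.abs(x+14)-20; dy=y-28
    box=np.hypot(np.maximum(dx,0),np.maximum(dy,0))+np.minimum(np.maximum(dx,dy),0)
    circ=np.hypot(x-6,y)-28
    # union: for x>6 use circle else box w/out right edge
    left=-34-x
    l=np.where((left>0)&(dy>0),np.hypot(left,dy),np.maximum(left,dy))
    return np.where(x>6,circ,l)
def fitD(P,yaw0=None):
    """P Nx3 world pts of a block; fit on the top face"""
    zt=np.percentile(P[:,2],95)
    T=P[np.abs(P[:,2]-zt)<0.006][:,:2]*1000
    # strip outliers
    med=np.median(T,0); T=T[np.linalg.norm(T-med,axis=1)<50]
    h=cv2.convexHull(T.astype(np.float32))[:,0]
    pts=[]
    for a,b in zip(h,np.roll(h,-1,0)):
        n=max(1,int(np.linalg.norm(b-a)/2)); pts+= [a+(b-a)*i/n for i in range(n)]
    pts=np.array(pts); best=None
    for y0 in (np.arange(0,360,30) if yaw0 is None else [yaw0]):
        def f(p):
            c,s=np.cos(p[2]),np.sin(p[2]); q=(pts-p[:2])@np.array([[c,-s],[s,c]])
            return dsdf(q)
        r=least_squares(f,[*pts.mean(0),np.radians(y0)],loss="soft_l1",f_scale=2,x_scale=[1,1,.05])
        if best is None or r.cost<best.cost: best=r
    x,y,a=best.x
    return x/1000,y/1000,np.degrees(a)%360,zt,float(np.sqrt(np.mean(best.fun**2)))
E
cat > a.py <<'E'
from lib import *
for n in ["scene","side"]:
    p,d,c=look(n)
    for k in ["heel_1","pan_left","balance","chest","lid_hinge","bolt_knob","tray","hammer","polish_tin"]:
        for r in env.masks_of(n,k):
            if r["conf"]<.3: continue
            P,_=cloud(d,c,r["pixels"])
            if len(P)<20: continue
            lo,hi=np.percentile(P,3,axis=0),np.percentile(P,97,axis=0)
            col=p[r["pixels"]].mean(0).astype(int)
            print(n,k,round(r["conf"],2),np.round(r["box"]),col,"lo",lo.round(3),"hi",hi.round(3), np.round(fitD(P),3) if k=="heel_1" else "")
E
python3 a.py
```

```text
scene heel_1 0.89 [ 96. 247.  34.  26.] [141  83  99] lo [ 0.144 -0.373  0.008] hi [ 0.208 -0.313  0.041] [ 1.71000e-01 -3.44000e-01  1.97635e+02  4.10000e-02  8.76000e-01]
scene heel_1 0.86 [183. 275.  30.  28.] [153 119  74] lo [ 0.398 -0.294  0.006] hi [ 0.454 -0.23   0.04 ] [ 4.2600e-01 -2.5700e-01  7.5877e+01  4.0000e-02  1.2200e+00]
scene heel_1 0.59 [256. 222.  28.  28.] [147 113  71] lo [ 0.394 -0.027  0.007] hi [0.448 0.035 0.041] [4.200e-01 7.000e-03 9.248e+01 4.000e-02 7.950e-01]
scene heel_1 0.59 [212. 244.  28.  26.] [161  89  20] lo [ 0.364 -0.169  0.004] hi [ 0.432 -0.108  0.04 ] [ 4.0000e-01 -1.4100e-01  3.3942e+02  4.0000e-02  9.2600e-01]
scene pan_left 0.9 [256. 252.  54.  41.] [196 200 196] lo [ 0.532 -0.193  0.102] hi [ 0.645 -0.079  0.111] 
scene balance 0.6 [309. 162. 106. 105.] [113  85  58] lo [0.509 0.068 0.008] hi [0.678 0.289 0.245] 
scene balance 0.57 [194. 253. 114. 116.] [144 148 143] lo [ 0.539 -0.373  0.019] hi [ 0.646 -0.094  0.111] 
scene chest 0.67 [309. 163. 105. 105.] [113  85  58] lo [0.509 0.068 0.008] hi [0.678 0.295 0.245] 
scene chest 0.44 [1
[... 1871 characters left out ...]
. 135.  37.  24.] [201 209 210] lo [ 0.544 -0.381  0.101] hi [ 0.653 -0.265  0.113] 
side balance 0.61 [218. 141.  49.  69.] [144 151 151] lo [ 0.543 -0.366  0.021] hi [ 0.645 -0.086  0.111] 
side chest 0.56 [169. 187.  85. 132.] [131  97  61] lo [0.509 0.078 0.007] hi [0.671 0.328 0.243] 
side lid_hinge 0.85 [177. 185.  31.  81.] [109  84  59] lo [0.63  0.076 0.023] hi [0.696 0.238 0.249] 
side tray 0.88 [228. 255.  70.  87.] [227 207 142] lo [0.375 0.112 0.001] hi [0.511 0.366 0.023] 
side hammer 0.45 [326. 151.  18.  44.] [135 115  85] lo [ 0.278 -0.448  0.012] hi [ 0.317 -0.214  0.03 ] 
side polish_tin 0.65 [167. 346.  60.  34.] [183 156 100] lo [0.491 0.452 0.004] hi [0.633 0.499 0.045]
```

```bash
cat > b.py <<'E'
from lib import *
def circ(T):
    h=cv2.convexHull(T.astype(np.float32))[:,0]
    pts=[]
    for a,b in zip(h,np.roll(h,-1,0)):
        n=max(1,int(np.linalg.norm(b-a)/.002)); pts+=[a+(b-a)*i/n for i in range(n)]
    pts=np.array(pts)
    r=least_squares(lambda p:np.hypot(*(pts-p[:2]).T)-p[2],[*pts.mean(0),.062],loss="soft_l1",f_scale=.002)
    return r.x
for n in ["scene","side"]:
    p,d,c=look(n,n+"1"); P,uv=cloud(d,c)
    def box(lo,hi): return P[np.all((P>lo)&(P<hi),axis=1)]
    t=box([.3,-.6,-.02],[.9,.6,.012]); print(n,"bench z",np.percentile(t[:,2],[10,50,90]).round(4))
    for nm,y0,y1 in [("L",-.225,-.05),("R",-.42,-.235)]:
        q=box([.5,y0,.085],[.7,y1,.13]); print(nm,circ(q[:,:2]).round(4), np.median(q[:,2]).round(4))
    q=box([.33,.08,.012],[.49,.42,.026]); print("tray",[np.round(x,3) for x in cv2.minAreaRect(q[:,:2].astype(np.float32))])
    q=box([.48,.03,.078],[.72,.36,.107]); print("chest",[np.round(x,3) for x in cv2.minAreaRect(q[:,:2].astype(np.float32))])
    q=box([.48,.03,.092],[.72,.36,.107]); print("deck",np.percentile(q,[2,50,98],axis=0).round(3).tolist())
    # lid plane
    q=box([.6,.03,.12],[.72,.36,.27]); print("lid",np.percentile(q,[2,50,98],axis=0).round(3).tolist())
E
python3 b.py
python3 - <<'E'
import cv2
for n,(x,y,w,h) in {"scene0":(290,140,150,130),"side0":(140,150,180,200)}.items():
    im=cv2.imread(f"pics/{n}.png")[y:y+h,x:x+w]; k=560/w if w>h else 560/h
    cv2.imwrite(f"pics/{n}_chest.png",cv2.resize(im,None,fx=min(k,4),fy=min(k,4),interpolation=2))
E
```

```text
scene bench z [-0.0013  0.0015  0.0054]
L [ 0.5894 -0.1398  0.0651] 0.1069
R [ 0.5966 -0.3214  0.067 ] 0.1067
tray [array([0.434, 0.234]), array([0.267, 0.13 ]), np.float64(83.746)]
chest [array([0.594, 0.196]), array([0.259, 0.181]), np.float64(85.061)]
deck [[0.517, 0.071, 0.092], [0.67, 0.248, 0.098], [0.682, 0.317, 0.107]]
lid [[0.629, 0.071, 0.123], [0.653, 0.14, 0.197], [0.679, 0.229, 0.249]]
side bench z [-0.0017  0.0019  0.0065]
L [ 0.5906 -0.1372  0.067 ] 0.1066
R [ 0.5985 -0.3183  0.0665] 0.1069
tray [array([0.441, 0.236]), array([0.268, 0.131]), np.float64(82.631)]
chest [array([0.596, 0.199]), array([0.258, 0.169]), np.float64(84.713)]
deck [[0.523, 0.213, 0.093], [0.601, 0.284, 0.098], [0.676, 0.327, 0.103]]
lid [[0.629, 0.086, 0.125], [0.646, 0.178, 0.218], [0.686, 0.238, 0.249]]
```

View pics/scene0_chest.png

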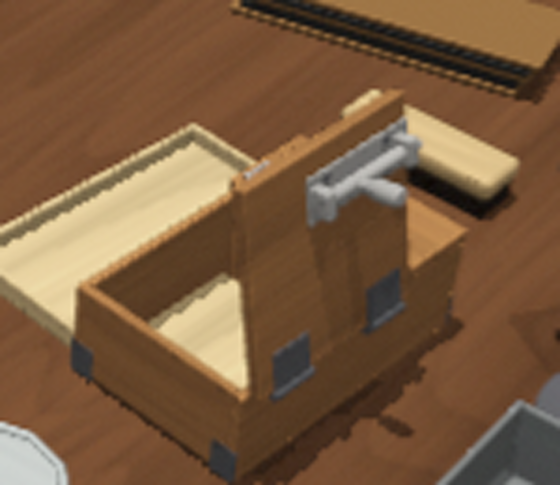

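View pics/side0_chest.png

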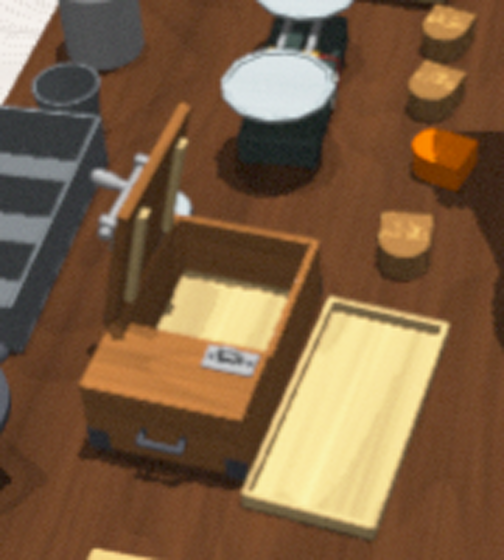

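```bash
cat > g.py <<'E'
# usage: g.py x y z theta [maxstep]: works out round-number rows from measured pose to target (tool down)
import sys,json,numpy as np
from lib import env
from scipy.spatial.transform import Rotation as R
x,y,z,th=map(float,sys.argv[1:5]); ms=float(sys.argv[5]) if len(sys.argv)>5 else 45
s=env.read_state(); p=s["ee_pos"]*1000; r=R.from_matrix(s["tool_rot"])
a=np.radians(th); c,q=np.cos(a),np.sin(a)
T=R.from_matrix(np.array([[c,q,0],[q,-c,0],[0,0,-1]])); t=np.array([x,y,z])*1000
out=[]
n=max(1,int(np.ceil(max(np.linalg.norm(t-p)/ms,np.degrees((r.inv()*T).magnitude())/8.4))))
for i in range(n):
    k=n-i
    d=np.round(r.inv().apply((t-p)/k),0 if k>1 else 1); w=np.round(np.degrees((r.inv()*T).as_rotvec())/k,1)
    row={a:float(b) for a,b in zip(["dx","dy","dz"],d) if abs(b)>.05}
    row.update({a:float(b) for a,b in zip(["wx","wy","wz"],w) if abs(b)>=.1})
    out.append(row or {"dx":0}); p=p+r.apply(d); r=r*R.from_rotvec(np.radians(w))
print("t",round(s["time"],1),"rows",n)
for i in range(0,n,5): print(json.dumps(out[i:i+5]).replace(" ","").replace(".0,",",").replace(".0}","}"))
E
python3 g.py 0.427 -0.367 0.2 75; python3 g.py 0.25 -0.5 0.22 45
```

```text
t 1.2 rows 9
[{"dx":37,"dy":-19,"dz":2,"wz":-6.9},{"dx":39,"dy":-15,"dz":1,"wz":-6.9},{"dx":41,"dy":-10,"dz":2,"wz":-6.9},{"dx":42,"dy":-5,"dz":1,"wz":-6.9},{"dx":42,"dz":2,"wz":-6.9}]
[{"dx":41,"dy":6,"dz":1,"wz":-6.9},{"dx":41,"dy":10,"dz":2,"wz":-6.9},{"dx":39,"dy":15,"dz":1,"wz":-7},{"dx":36.7,"dy":20.3,"dz":1.9,"wz":-6.9}]
t 1.2 rows 4
[{"dx":33,"dy":-21,"dz":-2,"wz":-8.1},{"dx":36,"dy":-15,"dz":-1,"wz":-8},{"dx":38,"dy":-11,"dz":-2,"wz":-8.1},{"dx":38.6,"dy":-4.7,"dz":-1.1,"wz":-8}]
```

```bash
python3 -m crank '[{"dx":37,"dy":-19,"dz":2,"wz":-6.9},{"dx":39,"dy":-15,"dz":1,"wz":-6.9},{"dx":41,"dy":-10,"dz":2,"wz":-6.9},{"dx":42,"dy":-5,"dz":1,"wz":-6.9},{"dx":42,"dz":2,"wz":-6.9}]' 1 20
python3 -m crank '[{"dx":41,"dy":6,"dz":1,"wz":-6.9},{"dx":41,"dy":10,"dz":2,"wz":-6.9},{"dx":39,"dy":15,"dz":1,"wz":-7},{"dx":36,"dy":20,"dz":2,"wz":-6.9}]'
cat > w.py <<'E'
import sys
from lib import *
s=env.read_state(); p,d,c=look("wrist",sys.argv[1]); print("tcp",s["ee_pos"].round(4),"t",round(s["time"],1))
for r in env.masks_of("wrist","heel_1"):
    m=r["pixels"]
    if r["conf"]<.3: continue
    col=p[m].mean(0).astype(int); P,_=cloud(d,c,m)
    if len(P)>100: print(round(r["conf"],2),np.round(r["box"]).astype(int),col,np.round(fitD(P),4).tolist())
E
python3 w.py w1
```

```text
tcp [ 0.1381 -0.6095  0.2139] t 1.2
0.76 [ 0 66 79 72] [226 135 172] [0.1694, -0.3417, 198.2901, 0.0364, 0.57]$[0]: bad value
$[0]: bad value
```

View pics/w1.png

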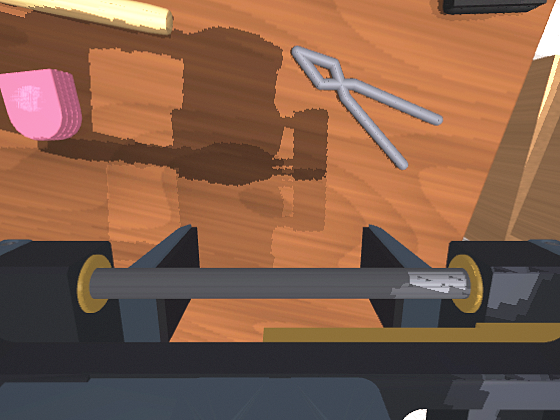

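```bash
python3 -m crank '[{"dx":37,"dy":-19,"dz":2,"wx":0,"wy":0,"wz":-6.9}]' 1 20; python3 -m crank --help | head -30
```

```text
time: 1.45
ee_pos: [0.1679, -0.5852, 0.2119]
tool_rot: [[0.943, 0.334, -0.001], [0.334, -0.943, -0.002], [-0.001, 0.002, -1.0]]
contact_force: [2.3, -0.3, -0.1]
opening: 0.0915invalid input: not JSON, or not a number
```

```bash
python3 - <<'E'
s=open("g.py").read()
s=s.replace(' if abs(b)>.05}','}').replace(' if abs(b)>=.1}','}').replace('out.append(row or {"dx":0})','out.append({k:(v+0.0 if v else 0.0) for k,v in row.items()})')
open("g.py","w").write(s)
E
python3 g.py 0.427 -0.367 0.2 75
```

```text
t 1.4 rows 8
[{"dx":40,"dy":-15,"dz":1,"wx":0,"wy":0,"wz":-6.9},{"dx":41,"dy":-10,"dz":1,"wx":0,"wy":0,"wz":-6.9},{"dx":42,"dy":-5,"dz":2,"wx":0,"wy":0,"wz":-7},{"dx":42,"dy":0,"dz":1,"wx":0,"wy":0,"wz":-6.9},{"dx":42,"dy":5,"dz":2,"wx":0,"wy":0,"wz":-7}]
[{"dx":41,"dy":10,"dz":1,"wx":0,"wy":0,"wz":-6.9},{"dx":40,"dy":15,"dz":2,"wx":0,"wy":0.1,"wz":-7},{"dx":37,"dy":20.6,"dz":1.4,"wx":0,"wy":0,"wz":-6.9}]
```

```bash
python3 -m crank '[{"dx":40,"dy":-15,"dz":1,"wx":0,"wy":0,"wz":-6.9},{"dx":41,"dy":-10,"dz":1,"wx":0,"wy":0,"wz":-6.9},{"dx":42,"dy":-5,"dz":2,"wx":0,"wy":0,"wz":-7},{"dx":42,"dy":0,"dz":1,"wx":0,"wy":0,"wz":-6.9},{"dx":42,"dy":5,"dz":2,"wx":0,"wy":0,"wz":-7}]'
python3 -m crank '[{"dx":41,"dy":10,"dz":1,"wx":0,"wy":0,"wz":-6.9},{"dx":40,"dy":15,"dz":2,"wx":0,"wy":0,"wz":-7},{"dx":37,"dy":20,"dz":1,"wx":0,"wy":0,"wz":-6.9},{"dx":0,"dy":0,"dz":0,"wx":0,"wy":0,"wz":0}]'
python3 w.py w2
```

```text
time: 1.95
ee_pos: [0.3323, -0.4448, 0.2051]
tool_rot: [[0.579, 0.816, 0.0], [0.816, -0.579, -0.0], [-0.0, 0.0, -1.0]]
contact_force: [1.4, 0.1, -0.4]
opening: 0.0914
time: 2.35
ee_pos: [0.4309, -0.3605, 0.2009]
tool_rot: [[0.248, 0.969, 0.001], [0.969, -0.248, 0.001], [0.001, 0.001, -1.0]]
contact_force: [0.6, -1.0, -0.3]
opening: 0.0914
tcp [ 0.4309 -0.3605  0.2009] t 2.4
0.95 [ 13 194  86  46] [196 124 158] [0.1781, -0.3445, 289.4715, 0.0362, 9.5511]
0.72 [218  59  60  71] [179 134  85] [0.4257, -0.2536, 71.8802, 0.0365, 0.5324]
0.72 [149   0  77  18] [119  55   2] [0.4018, -0.1357, 343.9565, 0.0353, 1.6509]
0.66 [251 169  53  69] [200 152  97] [0.4263, -0.3722, 74.9399, 0.0364, 0.6964]
```

View pics/w2.png

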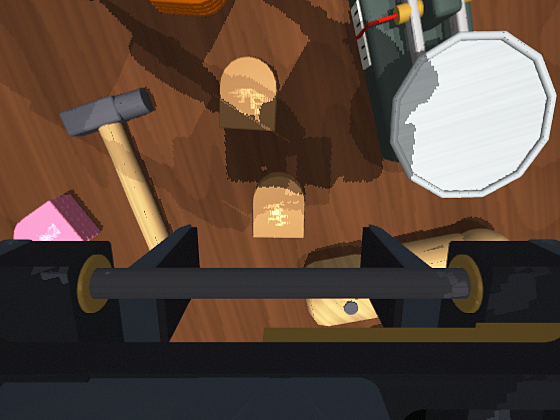

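```bash
python3 - <<'E'
from lib import *
for n in ["scene","side","wrist"]:
    p,d,c=look(n); P,_=cloud(d,c)
    g=np.array([.4263,-.3722]); th=np.radians(75); X=np.array([np.cos(th),np.sin(th)]);Y=np.array([np.sin(th),-np.cos(th)])
    q=(P[:,:2]-g); a=q@X; b=q@Y
    m=(np.abs(a)<.06)&(b>.05)&(b<.16)&(P[:,2]<.12)&(P[:,2]>.015)
    print(n,m.sum()); 
    if m.sum(): 
        for lo in np.arange(.05,.16,.01):
            k=m&(b>=lo)&(b<lo+.01)
            if k.sum()>3: print(round(lo,2),np.percentile(P[k,2],[50,98]).round(3),np.percentile(a[k],[0,100]).round(3))
E
```

```text
scene 435
0.1 [0.109 0.112] [0.042 0.06 ]
0.11 [0.107 0.112] [-0.059  0.059]
0.12 [0.106 0.11 ] [-0.059  0.059]
0.13 [0.106 0.11 ] [-0.06  0.06]
0.14 [0.106 0.11 ] [-0.06   0.059]
0.15 [0.105 0.111] [-0.059  0.06 ]
side 208
0.08 [0.053 0.084] [-0.059 -0.054]
0.09 [0.047 0.077] [-0.06  -0.051]
0.1 [0.04  0.113] [-0.06   0.057]
0.11 [0.041 0.109] [-0.06  0.06]
0.12 [0.046 0.11 ] [-0.06   0.057]
0.13 [0.046 0.113] [-0.06  0.06]
0.14 [0.045 0.111] [-0.059  0.058]
0.15 [0.105 0.111] [-0.06   0.057]
wrist 2922
0.08 [0.027 0.038] [-0.06 -0.06]
0.09 [0.107 0.109] [-0.06  0.06]
0.1 [0.107 0.109] [0.042 0.06 ]
0.11 [0.104 0.109] [0.037 0.06 ]
0.12 [0.105 0.109] [0.032 0.06 ]
0.13 [0.104 0.109] [-0.051  0.059]
0.14 [0.104 0.108] [-0.058  0.059]
0.15 [0.104 0.108] [-0.06  0.06]
```

```bash
python3 g.py 0.424 -0.380 0.010 75
```

```text
t 2.6 rows 5
[{"dx":-3,"dy":0,"dz":38,"wx":0,"wy":0,"wz":0},{"dx":-3,"dy":0,"dz":38,"wx":0,"wy":0,"wz":0},{"dx":-3,"dy":0,"dz":38,"wx":0,"wy":0,"wz":0},{"dx":-3,"dy":1,"dz":38,"wx":0,"wy":0,"wz":0},{"dx":-3.9,"dy":0,"dz":39,"wx":0,"wy":0,"wz":0.1}]
```

```bash
python3 -m crank '[{"dx":-8,"dy":0,"dz":38,"wx":0,"wy":0,"wz":0},{"dx":-8,"dy":0,"dz":38,"wx":0,"wy":0,"wz":0},{"dx":0,"dy":1,"dz":38,"wx":0,"wy":0,"wz":0},{"dx":0,"dy":0,"dz":38,"wx":0,"wy":0,"wz":0},{"dx":0,"dy":0,"dz":38,"wx":0,"wy":0,"wz":0}]'; python3 g.py 0.424 -0.380 0.010 75
```

```text
time: 3.1
ee_pos: [0.4238, -0.3804, 0.0097]
tool_rot: [[0.259, 0.966, 0.0], [0.966, -0.259, -0.001], [-0.0, 0.001, -1.0]]
contact_force: [0.5, -0.5, -0.2]
opening: 0.0911
t 3.1 rows 1
[{"dx":0.4,"dy":0,"dz":-0.3,"wx":0,"wy":0,"wz":0}]
```

Close on A, then lift.

```bash
python3 -m crank '[{"dx":0,"dy":0,"dz":0,"wx":0,"wy":0,"wz":0},{"dx":0,"dy":0,"dz":0,"wx":0,"wy":0,"wz":0},{"dx":0,"dy":0,"dz":0,"wx":0,"wy":0,"wz":0},{"dx":0,"dy":0,"dz":0,"wx":0,"wy":0,"wz":0},{"dx":0,"dy":0,"dz":0,"wx":0,"wy":0,"wz":0}]' 0 30
python3 -m crank '[{"dx":0,"dy":0,"dz":-10,"wx":0,"wy":0,"wz":0},{"dx":0,"dy":0,"dz":-35,"wx":0,"wy":0,"wz":0},{"dx":0,"dy":0,"dz":-45,"wx":0,"wy":0,"wz":0},{"dx":0,"dy":0,"dz":-45,"wx":0,"wy":0,"wz":0},{"dx":0,"dy":0,"dz":-15,"wx":0,"wy":0,"wz":0}]' - -; python3 g.py 0.598 -0.324 0.160 80
```

```text
time: 3.6
ee_pos: [0.4253, -0.38, 0.0125]
tool_rot: [[0.256, 0.967, 0.002], [0.967, -0.256, -0.002], [-0.001, 0.002, -1.0]]
contact_force: [-1.8, -0.5, 17.2]
opening: 0.0557
time: 4.1
ee_pos: [0.4259, -0.3805, 0.1663]
tool_rot: [[0.256, 0.967, 0.004], [0.967, -0.256, -0.005], [-0.004, 0.005, -1.0]]
contact_force: [-0.6, -0.8, -2.2]
opening: 0.056
t 4.1 rows 5
[{"dx":20,"dy":30,"dz":1,"wx":0.1,"wy":0,"wz":-1},{"dx":19,"dy":31,"dz":1,"wx":0.1,"wy":0.1,"wz":-1},{"dx":19,"dy":31,"dz":2,"wx":0,"wy":0,"wz":-0.9},{"dx":18,"dy":31,"dz":1,"wx":0.1,"wy":0.1,"wz":-1},{"dx":17.3,"dy":32.1,"dz":1.5,"wx":0,"wy":0,"wz":-0.9}]
```

```bash
python3 g.py 0.597 -0.329 0.150 82
```

```text
t 4.1 rows 4
[{"dx":23,"dy":38,"dz":4,"wx":0.1,"wy":0.1,"wz":-1.7},{"dx":22,"dy":39,"dz":4,"wx":0.1,"wy":0,"wz":-1.7},{"dx":21,"dy":39,"dz":4,"wx":0.1,"wy":0.1,"wz":-1.7},{"dx":20.7,"dy":40.1,"dz":4.6,"wx":0,"wy":0,"wz":-1.7}]
```

```bash
python3 -m crank '[{"dx":23,"dy":38,"dz":0,"wx":0.1,"wy":0.1,"wz":-1.7},{"dx":22,"dy":39,"dz":0,"wx":0.1,"wy":0,"wz":-1.7},{"dx":21,"dy":39,"dz":8,"wx":0.1,"wy":0.1,"wz":-1.7},{"dx":21,"dy":40,"dz":8,"wx":0,"wy":0,"wz":-1.7},{"dx":0,"dy":0,"dz":0,"wx":0,"wy":0,"wz":0}]'
python3 - <<'E'
from lib import *
look("side","s2");look("wrist","w3")
E
python3 g.py 0.597 -0.329 0.106 82
```

```text
time: 4.6
ee_pos: [0.5997, -0.3247, 0.1443]
tool_rot: [[0.135, 0.991, -0.003], [0.991, -0.135, 0.005], [0.005, -0.004, -1.0]]
contact_force: [-1.3, -0.6, -2.2]
opening: 0.056
t 4.7 rows 1
[{"dx":-2.4,"dy":1.6,"dz":38.9,"wx":-0.3,"wy":-0.2,"wz":0.1}]
```

View pics/s2.png

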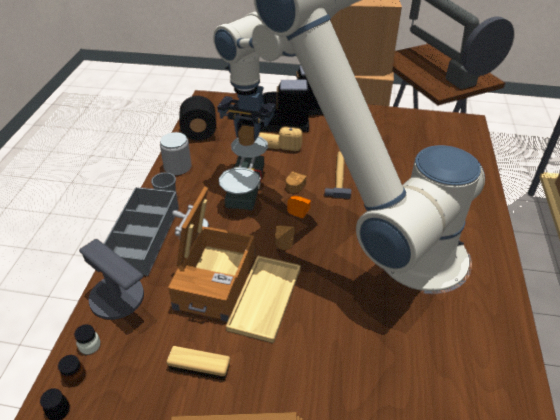

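View pics/w3.png

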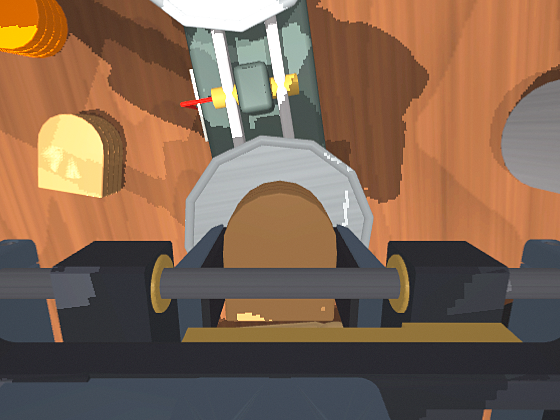

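```bash
python3 -m crank '[{"dx":-2,"dy":1.5,"dz":13,"wx":-0.3,"wy":-0.2,"wz":0},{"dx":0,"dy":0,"dz":13,"wx":0,"wy":0,"wz":0},{"dx":0,"dy":0,"dz":13,"wx":0,"wy":0,"wz":0}]'
python3 -m crank '[{"dx":0,"dy":0,"dz":0,"wx":0,"wy":0,"wz":0},{"dx":0,"dy":0,"dz":0,"wx":0,"wy":0,"wz":0},{"dx":0,"dy":0,"dz":0,"wx":0,"wy":0,"wz":0}]' 0.82 -
python3 -m crank '[{"dx":0,"dy":0,"dz":-15,"wx":0,"wy":0,"wz":0},{"dx":0,"dy":0,"dz":-35,"wx":0,"wy":0,"wz":0},{"dx":0,"dy":0,"dz":-40,"wx":0,"wy":0,"wz":0}]' 1 -
python3 w.py w4
```

```text
time: 5.0
ee_pos: [0.5959, -0.3299, 0.1055]
tool_rot: [[0.141, 0.99, 0.0], [0.99, -0.141, 0.0], [0.0, 0.0, -1.0]]
contact_force: [0.2, 0.2, -0.7]
opening: 0.056
time: 5.3
ee_pos: [0.597, -0.3298, 0.1063]
tool_rot: [[0.14, 0.99, 0.001], [0.99, -0.14, -0.0], [0.0, 0.001, -1.0]]
contact_force: [0.2, -0.7, 0.7]
opening: 0.0746
time: 5.6
ee_pos: [0.5964, -0.3292, 0.1973]
tool_rot: [[0.14, 0.99, -0.001], [0.99, -0.14, 0.001], [0.001, -0.001, -1.0]]
contact_force: [0.4, -1.3, 0.3]
opening: 0.0906
tcp [ 0.5964 -0.3292  0.1973] t 5.6
0.86 [243 164  74  95] [162 125  81] [0.5965, -0.3219, 81.8492, 0.126, 0.3252]
0.65 [ 75 115  69  68] [217 179 109] [0.4263, -0.2535, 72.0236, 0.0365, 0.3928]
```

View pics/w4.png

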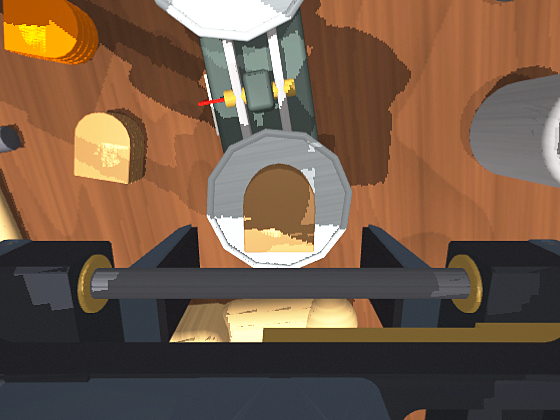

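```bash
python3 g.py 0.4238 -0.2611 0.14 72
```

```text
t 5.7 rows 5
[{"dx":9,"dy":-37,"dz":12,"wx":0.1,"wy":0,"wz":2},{"dx":8,"dy":-37,"dz":12,"wx":0.1,"wy":0,"wz":2},{"dx":6,"dy":-37,"dz":13,"wx":0.1,"wy":0.1,"wz":2},{"dx":5,"dy":-38,"dz":12,"wx":0.1,"wy":0,"wz":2},{"dx":4.1,"dy":-37.4,"dz":12.9,"wx":0.2,"wy":0.1,"wz":2}]
```

```bash
python3 -m crank '[{"dx":9,"dy":-37,"dz":0,"wx":0.1,"wy":0,"wz":2},{"dx":8,"dy":-37,"dz":12,"wx":0.1,"wy":0,"wz":2},{"dx":6,"dy":-37,"dz":13,"wx":0.1,"wy":0.1,"wz":2},{"dx":5,"dy":-38,"dz":12,"wx":0.1,"wy":0,"wz":2},{"dx":4,"dy":-37,"dz":25,"wx":0,"wy":0,"wz":2}]'
python3 -m crank '[{"dx":0,"dy":0,"dz":0,"wx":0,"wy":0,"wz":0}]'
python3 g.py 0.4238 -0.2611 0.013 72; python3 w.py w5
```

```text
time: 6.2
ee_pos: [0.4207, -0.2594, 0.136]
tool_rot: [[0.311, 0.95, -0.003], [0.95, -0.311, 0.001], [-0.0, -0.003, -1.0]]
contact_force: [0.6, -0.9, -1.7]
opening: 0.0917
time: 6.3
ee_pos: [0.415, -0.2554, 0.1326]
tool_rot: [[0.311, 0.95, -0.013], [0.95, -0.311, 0.008], [0.004, -0.015, -1.0]]
contact_force: [0.0, -0.8, -0.0]
opening: 0.0914
t 6.3 rows 3
[{"dx":-1,"dy":4,"dz":40,"wx":-0.3,"wy":-0.1,"wz":0},{"dx":-1,"dy":4,"dz":40,"wx":-0.3,"wy":-0.1,"wz":-0.1},{"dx":-1,"dy":3.2,"dz":39.5,"wx":-0.2,"wy":0,"wz":0}]
tcp [ 0.415  -0.2554  0.1326] t 6.3
0.97 [260 165  66  81] [162 123  77] [0.4255, -0.2533, 72.4841, 0.0363, 0.2801]
0.87 [170  39  96  81] [226 143   1] [0.4005, -0.1376, 341.8674, 0.0364, 0.3363]
0.57 [523 197  36  45] [85 60 36] [0.5944, -0.3206, 52.8098, 0.1129, 1.5392]
```

```bash
python3 g.py 0.4232 -0.261 0.013 72; python3 -m crank '[{"dx":-1,"dy":0,"dz":35,"wx":0,"wy":0,"wz":0},{"dx":0,"dy":0,"dz":35,"wx":0,"wy":0,"wz":0},{"dx":0,"dy":0,"dz":0,"wx":0,"wy":0,"wz":0}]'; python3 g.py 0.4232 -0.261 0.013 72
```

```text
t 6.4 rows 3
[{"dx":0,"dy":1,"dz":41,"wx":-0.1,"wy":0,"wz":0},{"dx":-1,"dy":1,"dz":41,"wx":-0.1,"wy":0,"wz":0},{"dx":-0.1,"dy":1.3,"dz":40,"wx":-0.2,"wy":-0.1,"wz":0}]
time: 6.7
ee_pos: [0.4204, -0.2598, 0.0623]
tool_rot: [[0.309, 0.951, -0.008], [0.951, -0.309, 0.005], [0.002, -0.01, -1.0]]
contact_force: [0.3, -0.7, 0.4]
opening: 0.091
t 6.7 rows 2
[{"dx":0,"dy":2,"dz":25,"wx":-0.3,"wy":-0.1,"wz":0},{"dx":-0.3,"dy":1.4,"dz":24.3,"wx":-0.2,"wy":0,"wz":0}]
```

```bash
python3 -m crank '[{"dx":0,"dy":2,"dz":25,"wx":-0.3,"wy":0,"wz":0},{"dx":0,"dy":1,"dz":24,"wx":0,"wy":0,"wz":0},{"dx":0,"dy":0,"dz":0,"wx":0,"wy":0,"wz":0}]'
python3 -m crank '[{"dx":0,"dy":0,"dz":0,"wx":0,"wy":0,"wz":0},{"dx":0,"dy":0,"dz":0,"wx":0,"wy":0,"wz":0},{"dx":0,"dy":0,"dz":0,"wx":0,"wy":0,"wz":0},{"dx":0,"dy":0,"dz":0,"wx":0,"wy":0,"wz":0}]' 0 30
python3 -m crank '[{"dx":0,"dy":0,"dz":-10,"wx":0,"wy":0,"wz":0},{"dx":0,"dy":0,"dz":-35,"wx":0,"wy":0,"wz":0},{"dx":0,"dy":0,"dz":-45,"wx":0,"wy":0,"wz":0},{"dx":0,"dy":0,"dz":-45,"wx":0,"wy":0,"wz":0},{"dx":0,"dy":0,"dz":-15,"wx":0,"wy":0,"wz":0}]' - -; python3 g.py 0.589 -0.139 0.165 82
```

```text
time: 7.0
ee_pos: [0.4237, -0.2611, 0.015]
tool_rot: [[0.309, 0.951, -0.002], [0.951, -0.309, 0.002], [0.002, -0.002, -1.0]]
contact_force: [-0.2, 1.0, 0.6]
opening: 0.0915
time: 7.4
ee_pos: [0.4233, -0.2611, 0.0162]
tool_rot: [[0.31, 0.951, -0.0], [0.951, -0.31, 0.001], [0.001, -0.0, -1.0]]
contact_force: [0.1, -0.0, -0.3]
opening: 0.0622
time: 7.9
ee_pos: [0.4243, -0.2619, 0.1702]
tool_rot: [[0.31, 0.951, 0.003], [0.951, -0.31, -0.002], [-0.001, 0.004, -1.0]]
contact_force: [0.6, 0.3, -1.2]
opening: 0.0555
t 7.9 rows 5
[{"dx":34,"dy":24,"dz":1,"wx":0,"wy":0,"wz":-2},{"dx":33,"dy":25,"dz":1,"wx":0.1,"wy":0,"wz":-2},{"dx":32,"dy":26,"dz":1,"wx":0,"wy":0,"wz":-2},{"dx":30,"dy":27,"dz":1,"wx":0.1,"wy":0,"wz":-2},{"dx":30,"dy":27.8,"dz":1.3,"wx":0,"wy":0.1,"wz":-2}]
```

```bash
python3 -m crank '[{"dx":34,"dy":24,"dz":0,"wx":0,"wy":0,"wz":-2},{"dx":33,"dy":25,"dz":0,"wx":0,"wy":0,"wz":-2},{"dx":32,"dy":26,"dz":0,"wx":0,"wy":0,"wz":-2},{"dx":30,"dy":27,"dz":0,"wx":0,"wy":0,"wz":-2},{"dx":22,"dy":20,"dz":0,"wx":0,"wy":0,"wz":-2}]'
python3 -m crank '[{"dx":0,"dy":0,"dz":0,"wx":0,"wy":0,"wz":0},{"dx":0,"dy":0,"dz":0,"wx":0,"wy":0,"wz":0}]'
python3 w.py w6;  python3 g.py 0.589 -0.139 0.165 82; python3 - <<'E'
from lib import *
p,d,c=look("side","s3")
cv2.imwrite("pics/s3c.png",cv2.resize(p[90:250,180:340,::-1],None,fx=3.5,fy=3.5))
E
```

```text
time: 8.4
ee_pos: [0.5803, -0.143, 0.1662]
tool_rot: [[0.138, 0.99, -0.0], [0.99, -0.138, 0.002], [0.002, -0.001, -1.0]]
contact_force: [-0.3, -0.2, -1.3]
opening: 0.056
time: 8.6
ee_pos: [0.5786, -0.1442, 0.1657]
tool_rot: [[0.139, 0.99, -0.001], [0.99, -0.139, 0.002], [0.002, -0.002, -1.0]]
contact_force: [-1.1, -0.3, -0.6]
opening: 0.0558
tcp [ 0.5786 -0.1442  0.1657] t 8.6
0.76 [ 32   9 100  94] [156 112  69] [0.4206, 0.0116, 94.0017, 0.0363, 0.4302]
0.66 [224 182 110 126] [156 113  71] [0.5795, -0.1364, 82.3458, 0.1793, 0.3552]
0.63 [ 62 182  84  65] [237 195   2] [0.4013, -0.1358, 344.4118, 0.0363, 1.6949]
t 8.7 rows 1
[{"dx":7.6,"dy":10.1,"dz":0.7,"wx":-0.1,"wy":-0.1,"wz":-0.1}]
```

View pics/w6.png

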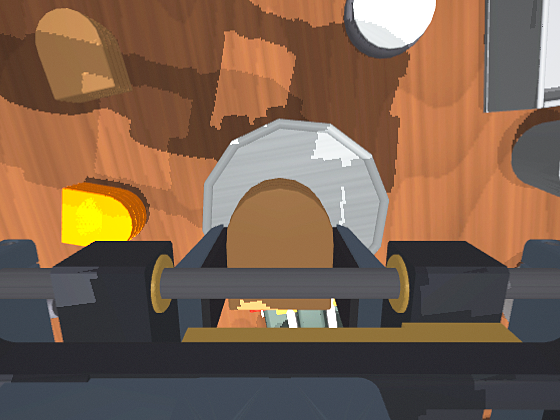

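View pics/s3c.png

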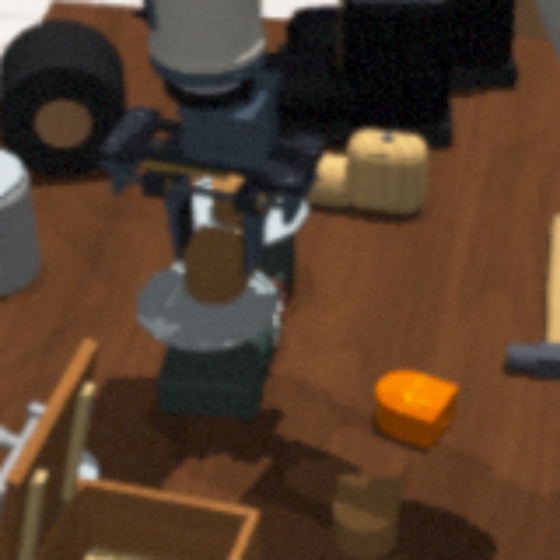

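```bash
python3 -m crank '[{"dx":8,"dy":10,"dz":0,"wx":0,"wy":0,"wz":0},{"dx":0,"dy":0,"dz":13,"wx":0,"wy":0,"wz":0},{"dx":0,"dy":0,"dz":12,"wx":0,"wy":0,"wz":0},{"dx":0,"dy":0,"dz":8,"wx":0,"wy":0,"wz":0},{"dx":0,"dy":0,"dz":0,"wx":0,"wy":0,"wz":0}]'
python3 -m crank '[{"dx":0,"dy":0,"dz":0,"wx":0,"wy":0,"wz":0},{"dx":0,"dy":0,"dz":0,"wx":0,"wy":0,"wz":0},{"dx":0,"dy":0,"dz":0,"wx":0,"wy":0,"wz":0}]' 0.82 -
python3 -m crank '[{"dx":0,"dy":0,"dz":-15,"wx":0,"wy":0,"wz":0},{"dx":0,"dy":0,"dz":-35,"wx":0,"wy":0,"wz":0},{"dx":-30,"dy":0,"dz":-40,"wx":0,"wy":0,"wz":0},{"dx":-30,"dy":0,"dz":-10,"wx":0,"wy":0,"wz":0},{"dx":-30,"dy":0,"dz":0,"wx":0,"wy":0,"wz":0}]' 1 -
python3 -m crank '[{"dx":0,"dy":0,"dz":0,"wx":0,"wy":0,"wz":0},{"dx":0,"dy":0,"dz":0,"wx":0,"wy":0,"wz":0},{"dx":0,"dy":0,"dz":0,"wx":0,"wy":0,"wz":0},{"dx":0,"dy":0,"dz":0,"wx":0,"wy":0,"wz":0},{"dx":0,"dy":0,"dz":0,"wx":0,"wy":0,"wz":0}]'
python3 w.py w7
```

```text
time: 9.25
ee_pos: [0.5887, -0.1379, 0.1305]
tool_rot: [[0.14, 0.99, -0.004], [0.99, -0.14, 0.003], [0.002, -0.004, -1.0]]
contact_force: [-0.8, 0.8, 0.8]
opening: 0.0558
time: 9.55
ee_pos: [0.59, -0.1382, 0.1327]
tool_rot: [[0.14, 0.99, -0.001], [0.99, -0.14, 0.002], [0.002, -0.001, -1.0]]
contact_force: [0.0, 0.0, -0.3]
opening: 0.0745
time: 10.05
ee_pos: [0.5782, -0.2288, 0.2351]
tool_rot: [[0.139, 0.99, 0.003], [0.99, -0.139, -0.0], [0.0, 0.003, -1.0]]
contact_force: [-0.2, -0.1, -0.3]
opening: 0.0909
time: 10.55
ee_pos: [0.5774, -0.2266, 0.2321]
tool_rot: [[0.139, 0.99, -0.001], [0.99, -0.139, 0.002], [0.002, -0.002, -1.0]]
contact_force: [0.6, 0.5, 0.1]
opening: 0.0914
tcp [ 0.5774 -0.2266  0.2321] t 10.6
0.94 [280 257  63  75] [220 183 114] [0.5932, -0.3456, 82.1589, 0.1261, 9.6996]
0.77 [ 80 102  74  59] [240 175   0] [0.4009, -0.1374, 342.4154, 0.0365, 0.4252]
0.71 [239  40  78  97] [197 159 104] [0.5897, -0.1302, 82.0111, 0.1566, 0.4767]
0.61 [68  0 71 28] [122  87  52] [0.4189, -0.0431, 262.8106, 0.0362, 6.7769]
```

View pics/w7.png

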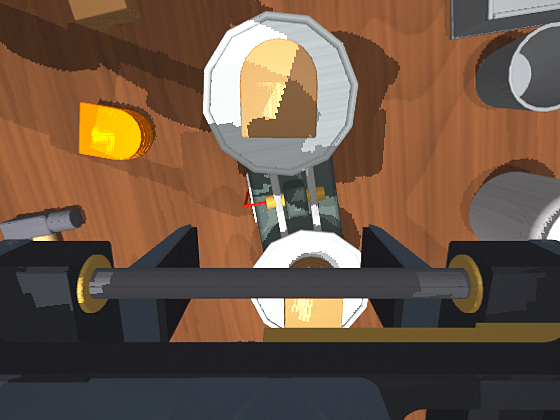

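```bash
python3 -m crank '[{"dx":-40,"dy":-20,"dz":0,"wx":0,"wy":0,"wz":0},{"dx":0,"dy":-30,"dz":0,"wx":0,"wy":0,"wz":0},{"dx":0,"dy":0,"dz":0,"wx":0,"wy":0,"wz":0},{"dx":0,"dy":0,"dz":0,"wx":0,"wy":0,"wz":0},{"dx":0,"dy":0,"dz":0,"wx":0,"wy":0,"wz":0}]'
python3 -m crank '[{"dx":0,"dy":0,"dz":0,"wx":0,"wy":0,"wz":0},{"dx":0,"dy":0,"dz":0,"wx":0,"wy":0,"wz":0},{"dx":0,"dy":0,"dz":0,"wx":0,"wy":0,"wz":0},{"dx":0,"dy":0,"dz":0,"wx":0,"wy":0,"wz":0},{"dx":0,"dy":0,"dz":0,"wx":0,"wy":0,"wz":0}]'
cat > h.py <<'E'
import sys
from lib import *
for n in sys.argv[1:]:
    p,d,c=look(n,n+"_h")
    for r in env.masks_of(n,"heel_1"):
        if r["conf"]<.3: continue
        P,_=cloud(d,c,r["pixels"])
        if len(P)>60: print(n,round(r["conf"],2),np.round(r["box"]).astype(int),p[r["pixels"]].mean(0).astype(int),np.round(fitD(P),4).tolist())
E
python3 h.py scene wrist side
```

```text
time: 11.15
ee_pos: [0.5229, -0.2599, 0.2323]
tool_rot: [[0.139, 0.99, -0.001], [0.99, -0.139, 0.002], [0.002, -0.001, -1.0]]
contact_force: [0.4, -0.6, 0.3]
opening: 0.0909
time: 11.65
ee_pos: [0.5223, -0.26, 0.2321]
tool_rot: [[0.14, 0.99, -0.001], [0.99, -0.14, 0.002], [0.002, -0.001, -1.0]]
contact_force: [-0.1, 0.0, 0.0]
opening: 0.0911
scene 0.92 [211 249  29  23] [165  95  23] [0.4, -0.144, 333.8282, 0.0399, 8.2532]
scene 0.79 [ 96 246  33  24] [187 120 140] [0.1709, -0.3432, 199.5503, 0.0407, 1.6679]
scene 0.63 [256 220  28  31] [108  81  50] [0.4196, 0.0073, 93.8207, 0.04, 0.9705]
scene 0.6 [205 302  37  41] [156 122  78] [0.5969, -0.3257, 83.5498, 0.1296, 0.8954]
scene 0.56 [262 245  33  35] [113  86  54] [0.5889, -0.134, 84.1328, 0.1595, 0.6989]
wrist 0.96 [308   2  84  84] [190 142  93] [0.5837, -0.1383, 174.1563, 0.1565, 3.9127]
wrist 0.87 [120  62  71  61] [241 160   0] [0.4009, -0.1377, 341.9157, 0.0366, 0.4416]
wrist 0.66 [333 218  53  49] [179 152  99] [0.5637, -0.2862, 82.4276, 0.1258, 6.7775]
side 0.84 [274 225  21  25] [110  78  44] [0.4223, 0.0132, 90.7738, 0.0407, 1.459]
side 0.84 [242 138  15  18] [142 107  65] [0.5968, -0.3182, 89.366, 0.131, 2.1585]
side 0.83 [230 164  20  19] [104  77  47] [0.591, -0.1287, 83.6693, 0.1601, 1.0999]
side 0.67 [287 198  21  21] [162  79   0] [0.4023, -0.1335, 342.4577, 0.0413, 1.7386]
side 0.61 [360 166   6  17] [129  71  91] [0.1685, -0.3347, 201.0826, 0.0391, 2.97]
side 0.59 [166 346  62  33] [185 159 101] [0.5619, 0.4749, 2.4012, 0.0441, 9.1421]
```

View pics/wrist_h.png

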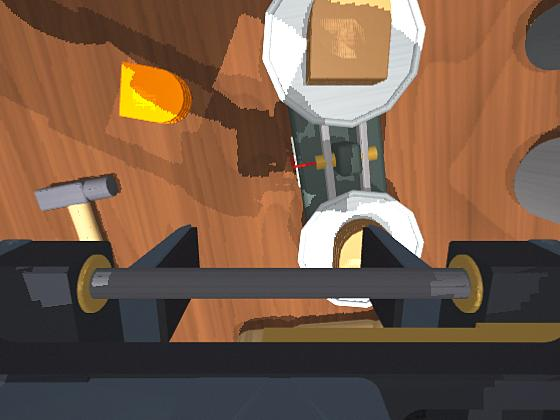

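View pics/scene_h.png

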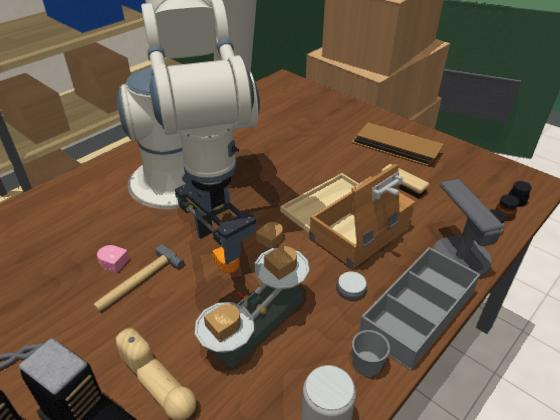

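```bash
python3 g.py 0.5886 -0.138 0.195 82 35
```

```text
t 11.9 rows 5
[{"dx":26,"dy":10,"dz":7,"wx":0,"wy":0,"wz":0},{"dx":26,"dy":10,"dz":8,"wx":0,"wy":0,"wz":0},{"dx":26,"dy":10,"dz":7,"wx":0,"wy":0,"wz":0},{"dx":26,"dy":9,"dz":8,"wx":0,"wy":0,"wz":0},{"dx":26.1,"dy":9.7,"dz":7.3,"wx":-0.1,"wy":-0.1,"wz":0}]
```

```bash
python3 -m crank '[{"dx":26,"dy":10,"dz":7,"wx":0,"wy":0,"wz":0},{"dx":26,"dy":10,"dz":8,"wx":0,"wy":0,"wz":0},{"dx":26,"dy":10,"dz":7,"wx":0,"wy":0,"wz":0},{"dx":26,"dy":9,"dz":8,"wx":0,"wy":0,"wz":0},{"dx":26,"dy":9,"dz":7,"wx":0,"wy":0,"wz":0}]'
python3 -m crank '[{"dx":0,"dy":0,"dz":0,"wx":0,"wy":0,"wz":0},{"dx":0,"dy":0,"dz":0,"wx":0,"wy":0,"wz":0},{"dx":0,"dy":0,"dz":0,"wx":0,"wy":0,"wz":0}]'
python3 w.py w8; python3 g.py 0.5886 -0.138 0.134 82 35
```

```text
time: 12.45
ee_pos: [0.5883, -0.137, 0.195]
tool_rot: [[0.14, 0.99, -0.001], [0.99, -0.14, 0.002], [0.002, -0.001, -1.0]]
contact_force: [0.2, -0.2, -0.7]
opening: 0.091
time: 12.75
ee_pos: [0.5877, -0.1386, 0.1956]
tool_rot: [[0.14, 0.99, -0.001], [0.99, -0.14, 0.002], [0.001, -0.001, -1.0]]
contact_force: [-0.7, 0.2, 0.5]
opening: 0.0909
tcp [ 0.5877 -0.1386  0.1956] t 12.8
0.91 [50 26 88 84] [148 106  65] [0.4207, 0.0117, 93.965, 0.0364, 0.4848]
0.82 [241 168  82  98] [160 120  75] [0.5897, -0.13, 81.5958, 0.1564, 0.3727]
0.61 [ 73 185  76  61] [237 194   0] [0.401, -0.1367, 341.6352, 0.0363, 0.6853]
t 12.8 rows 2
[{"dx":0,"dy":0,"dz":31,"wx":0,"wy":0,"wz":0},{"dx":0.9,"dy":0.9,"dz":30.6,"wx":-0.1,"wy":-0.1,"wz":-0.1}]
```

```bash
python3 -m crank '[{"dx":0,"dy":1,"dz":31,"wx":0,"wy":0,"wz":0},{"dx":0,"dy":0,"dz":30,"wx":0,"wy":0,"wz":0},{"dx":0,"dy":0,"dz":0,"wx":0,"wy":0,"wz":0}]'
python3 -m crank '[{"dx":0,"dy":0,"dz":0,"wx":0,"wy":0,"wz":0},{"dx":0,"dy":0,"dz":0,"wx":0,"wy":0,"wz":0},{"dx":0,"dy":0,"dz":0,"wx":0,"wy":0,"wz":0},{"dx":0,"dy":0,"dz":0,"wx":0,"wy":0,"wz":0},{"dx":0,"dy":0,"dz":0,"wx":0,"wy":0,"wz":0}]' 0 30
python3 -m crank '[{"dx":0,"dy":0,"dz":-10,"wx":0,"wy":0,"wz":0},{"dx":0,"dy":0,"dz":-30,"wx":0,"wy":0,"wz":0},{"dx":0,"dy":0,"dz":-20,"wx":0,"wy":0,"wz":0},{"dx":0,"dy":0,"dz":0,"wx":0,"wy":0,"wz":0}]' - -; python3 w.py w9
```

```text
time: 13.15
ee_pos: [0.5865, -0.138, 0.1314]
tool_rot: [[0.141, 0.99, -0.006], [0.99, -0.141, 0.004], [0.003, -0.007, -1.0]]
contact_force: [-0.8, -0.8, -0.3]
opening: 0.0913
time: 13.65
ee_pos: [0.5891, -0.138, 0.1349]
tool_rot: [[0.14, 0.99, -0.0], [0.99, -0.14, 0.002], [0.002, -0.0, -1.0]]
contact_force: [0.5, -0.6, 0.7]
opening: 0.0558
time: 14.05
ee_pos: [0.5904, -0.1385, 0.1977]
tool_rot: [[0.14, 0.99, 0.004], [0.99, -0.14, 0.0], [0.001, 0.004, -1.0]]
contact_force: [1.8, -0.2, -0.9]
opening: 0.0559
tcp [ 0.5904 -0.1385  0.1977] t 14.1
0.87 [ 70 183  80  60] [238 199   1] [0.4011, -0.1363, 343.4444, 0.0363, 1.2401]
0.68 [49 24 84 84] [159 114  71] [0.4209, 0.0116, 94.1781, 0.0364, 0.3227]
0.63 [221 180 117 140] [155 113  71] [0.5914, -0.1306, 81.8752, 0.2191, 0.2043]
```

View pics/w9.png

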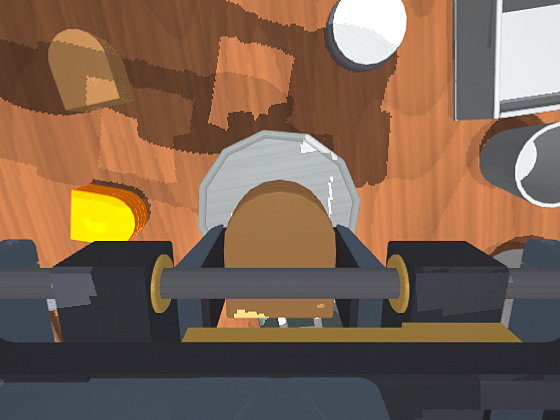

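```bash
python3 g.py 0.452 0.294 0.16 173 
```

```text
t 14.2 rows 11
[{"dx":37,"dy":-18,"dz":3,"wx":0,"wy":0,"wz":-8.3},{"dx":39,"dy":-12,"dz":3,"wx":0,"wy":0,"wz":-8.3},{"dx":41,"dy":-6,"dz":3,"wx":0,"wy":0,"wz":-8.3},{"dx":41,"dy":-1,"dz":3,"wx":0,"wy":0,"wz":-8.3},{"dx":41,"dy":5,"dz":3,"wx":0,"wy":0,"wz":-8.3}]
[{"dx":40,"dy":11,"dz":3,"wx":0,"wy":0,"wz":-8.3},{"dx":38,"dy":17,"dz":3,"wx":0,"wy":0,"wz":-8.2},{"dx":35,"dy":22,"dz":4,"wx":0,"wy":0,"wz":-8.3},{"dx":31,"dy":27,"dz":3,"wx":0,"wy":0,"wz":-8.2},{"dx":27,"dy":31,"dz":4,"wx":0,"wy":0,"wz":-8.3}]
[{"dx":21.4,"dy":34.8,"dz":3.4,"wx":0.1,"wy":0,"wz":-8.2}]
```

```bash
python3 -m crank '[{"dx":37,"dy":-18,"dz":0,"wx":0,"wy":0,"wz":-8.3},{"dx":39,"dy":-12,"dz":0,"wx":0,"wy":0,"wz":-8.3},{"dx":41,"dy":-6,"dz":0,"wx":0,"wy":0,"wz":-8.3},{"dx":41,"dy":-1,"dz":3,"wx":0,"wy":0,"wz":-8.3},{"dx":41,"dy":5,"dz":3,"wx":0,"wy":0,"wz":-8.3}]'
python3 -m crank '[{"dx":40,"dy":11,"dz":5,"wx":0,"wy":0,"wz":-8.3},{"dx":38,"dy":17,"dz":5,"wx":0,"wy":0,"wz":-8.2},{"dx":35,"dy":22,"dz":5,"wx":0,"wy":0,"wz":-8.3},{"dx":31,"dy":27,"dz":5,"wx":0,"wy":0,"wz":-8.2},{"dx":27,"dy":31,"dz":5,"wx":0,"wy":0,"wz":-8.3}]'
python3 -m crank '[{"dx":21,"dy":35,"dz":3,"wx":0,"wy":0,"wz":-8.2},{"dx":0,"dy":0,"dz":0,"wx":0,"wy":0,"wz":0},{"dx":0,"dy":0,"dz":0,"wx":0,"wy":0,"wz":0},{"dx":0,"dy":0,"dz":0,"wx":0,"wy":0,"wz":0}]'
python3 w.py w10;  python3 g.py 0.452 0.294 0.0215 173
```

```text
time: 14.65
ee_pos: [0.5249, 0.0592, 0.1878]
tool_rot: [[-0.556, 0.831, -0.003], [0.831, 0.556, 0.002], [0.003, -0.001, -1.0]]
contact_force: [0.9, 1.2, -0.5]
opening: 0.056
time: 15.15
ee_pos: [0.4621, 0.2561, 0.1631]
tool_rot: [[-0.966, 0.257, -0.003], [0.257, 0.966, 0.001], [0.003, 0.0, -1.0]]
contact_force: [1.1, -0.3, -0.7]
opening: 0.0559
time: 15.55
ee_pos: [0.4523, 0.2932, 0.1608]
tool_rot: [[-0.992, 0.124, -0.002], [0.124, 0.992, 0.001], [0.002, 0.001, -1.0]]
contact_force: [0.5, 0.3, -0.7]
opening: 0.0559
tcp [0.4523 0.2932 0.1608] t 15.6
0.86 [223 184 112 134] [109  77  46] [0.446, 0.2957, 172.8454, 0.1821, 0.2624]
0.77 [  0 171  36  58] [98 68 40] [0.4086, 0.0109, 180.7129, 0.0356, 4.9726]
t 15.7 rows 4
[{"dx":0,"dy":0,"dz":35,"wx":0,"wy":0,"wz":0},{"dx":0,"dy":0,"dz":35,"wx":0,"wy":0,"wz":-0.1},{"dx":0,"dy":0,"dz":35,"wx":0,"wy":0,"wz":0},{"dx":0.6,"dy":0.7,"dz":34.6,"wx":0.1,"wy":-0.1,"wz":-0.1}]
```

View pics/w10.png

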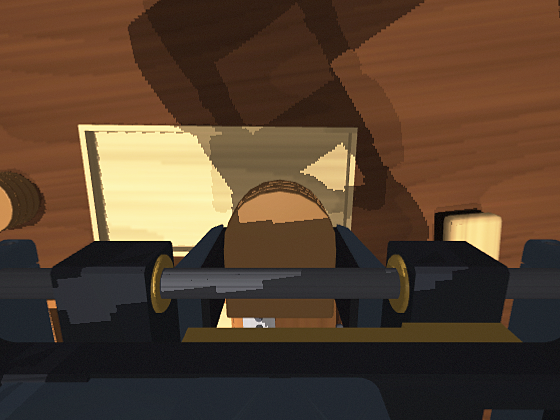

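```bash
python3 -m crank '[{"dx":0,"dy":0,"dz":35,"wx":0,"wy":0,"wz":0},{"dx":0,"dy":0,"dz":35,"wx":0,"wy":0,"wz":0},{"dx":0,"dy":0,"dz":35,"wx":0,"wy":0,"wz":0},{"dx":0,"dy":0,"dz":32,"wx":0,"wy":0,"wz":0},{"dx":0,"dy":0,"dz":0,"wx":0,"wy":0,"wz":0}]'
python3 -m crank '[{"dx":0,"dy":0,"dz":1,"wx":0,"wy":0,"wz":0},{"dx":0,"dy":0,"dz":0,"wx":0,"wy":0,"wz":0},{"dx":0,"dy":0,"dz":0,"wx":0,"wy":0,"wz":0}]' 0.82 -
python3 -m crank '[{"dx":0,"dy":0,"dz":-25,"wx":0,"wy":0,"wz":0},{"dx":0,"dy":0,"dz":-45,"wx":0,"wy":0,"wz":0},{"dx":0,"dy":0,"dz":-45,"wx":0,"wy":0,"wz":0},{"dx":0,"dy":0,"dz":-45,"wx":0,"wy":0,"wz":0},{"dx":0,"dy":0,"dz":0,"wx":0,"wy":0,"wz":0}]' 1 -
python3 w.py w11; python3 g.py 0.597 -0.330 0.20 262
```

```text
time: 16.15
ee_pos: [0.4513, 0.2928, 0.0214]
tool_rot: [[-0.992, 0.125, -0.005], [0.125, 0.992, 0.0], [0.005, -0.001, -1.0]]
contact_force: [-1.1, 0.7, -1.0]
opening: 0.0559
time: 16.45
ee_pos: [0.453, 0.2945, 0.0245]
tool_rot: [[-0.992, 0.123, 0.001], [0.123, 0.992, 0.003], [-0.0, 0.003, -1.0]]
contact_force: [-0.4, 0.1, 0.0]
opening: 0.0742
time: 16.95
ee_pos: [0.4551, 0.2954, 0.19]
tool_rot: [[-0.992, 0.122, 0.008], [0.122, 0.992, 0.007], [-0.007, 0.008, -1.0]]
contact_force: [1.3, -0.5, -1.1]
opening: 0.0908
tcp [0.4551 0.2954 0.19  ] t 16.9
0.62 [248 153  58  66] [120  86  52] [0.4456, 0.2955, 172.0895, 0.0414, 0.5921]
0.56 [  0 163  52  58] [137  96  55] [0.4313, 0.0471, 70.804, 0.0361, 9.3842]
t 17.1 rows 15
[{"dx":-15,"dy":-40,"dz":-1,"wx":0,"wy":0,"wz":-5.9},{"dx":-10,"dy":-41,"dz":-1,"wx":0,"wy":0,"wz":-5.9},{"dx":-6,"dy":-42,"dz":-1,"wx":0,"wy":0,"wz":-5.9},{"dx":-2,"dy":-43,"dz":-1,"wx":0,"wy":0,"wz":-5.9},{"dx":3,"dy":-43,"dz":-1,"wx":0,"wy":0,"wz":-5.9}]
[{"dx":7,"dy":-42,"dz":-1,"wx":0,"wy":0,"wz":-6},{"dx":11,"dy":-41,"dz":-1,"wx":0,"wy":0,"wz":-5.9},{"dx":16,"dy":-40,"dz":-1,"wx":0,"wy":0,"wz":-6},{"dx":20,"dy":-38,"dz":-1,"wx":0,"wy":0,"wz":-5.9},{"dx":23,"dy":-36,"dz":-1,"wx":0,"wy":0,"wz":-6}]
[{"dx":27,"dy":-33,"dz":-1,"wx":0,"wy":0,"wz":-5.9},{"dx":30,"dy":-30,"dz":-1,"wx":0,"wy":0.1,"wz":-6},{"dx":33,"dy":-27,"dz":-1,"wx":0,"wy":0,"wz":-5.9},{"dx":36,"dy":-23,"dz":-2,"wx":0,"wy":0.1,"wz":-6},{"dx":38.5,"dy":-19.1,"dz":-1.4,"wx":0,"wy":0,"wz":-5.9}]
```

View pics/w11.png

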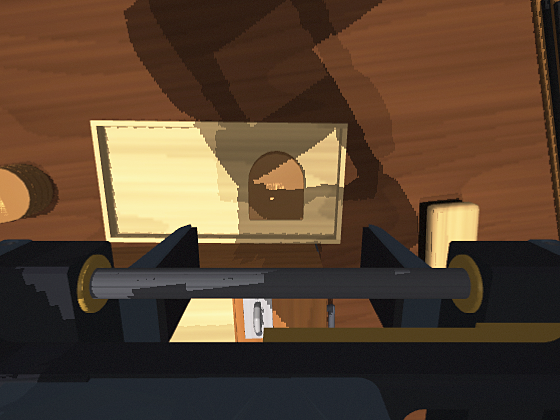

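```bash
python3 g.py 0.4214 0.0036 0.15 94
```

```text
t 17.1 rows 10
[{"dx":0,"dy":-29,"dz":3,"wx":0,"wy":0,"wz":7.9},{"dx":-4,"dy":-29,"dz":3,"wx":0,"wy":0,"wz":7.9},{"dx":-8,"dy":-28,"dz":4,"wx":0,"wy":0,"wz":7.9},{"dx":-12,"dy":-27,"dz":3,"wx":0,"wy":0,"wz":7.9},{"dx":-16,"dy":-25,"dz":4,"wx":0,"wy":0,"wz":7.9}]
[{"dx":-19,"dy":-22,"dz":3,"wx":0,"wy":0,"wz":7.9},{"dx":-22,"dy":-19,"dz":4,"wx":0,"wy":0,"wz":7.9},{"dx":-24,"dy":-16,"dz":3,"wx":0.1,"wy":-0.1,"wz":7.9},{"dx":-27,"dy":-13,"dz":4,"wx":0,"wy":0,"wz":7.9},{"dx":-27.7,"dy":-8.6,"dz":3.3,"wx":0.1,"wy":-0.1,"wz":7.9}]
```

```bash
python3 -m crank '[{"dx":0,"dy":-29,"dz":3,"wx":0,"wy":0,"wz":7.9},{"dx":-4,"dy":-29,"dz":3,"wx":0,"wy":0,"wz":7.9},{"dx":-8,"dy":-28,"dz":4,"wx":0,"wy":0,"wz":7.9},{"dx":-12,"dy":-27,"dz":3,"wx":0,"wy":0,"wz":7.9},{"dx":-16,"dy":-25,"dz":4,"wx":0,"wy":0,"wz":7.9}]'
python3 -m crank '[{"dx":-19,"dy":-22,"dz":3,"wx":0,"wy":0,"wz":7.9},{"dx":-22,"dy":-19,"dz":4,"wx":0,"wy":0,"wz":7.9},{"dx":-24,"dy":-16,"dz":3,"wx":0,"wy":0,"wz":7.9},{"dx":-27,"dy":-13,"dz":4,"wx":0,"wy":0,"wz":7.9},{"dx":-28,"dy":-9,"dz":3,"wx":0,"wy":0,"wz":7.9}]'
python3 -m crank '[{"dx":0,"dy":0,"dz":0,"wx":0,"wy":0,"wz":0},{"dx":0,"dy":0,"dz":0,"wx":0,"wy":0,"wz":0},{"dx":0,"dy":0,"dz":0,"wx":0,"wy":0,"wz":0}]'
python3 w.py w12; python3 g.py 0.4214 0.0036 0.014 94
```

```text
time: 17.55
ee_pos: [0.4341, 0.1473, 0.1652]
tool_rot: [[-0.684, 0.73, -0.003], [0.73, 0.684, 0.002], [0.003, -0.001, -1.0]]
contact_force: [1.1, -0.3, 0.5]
opening: 0.0911
time: 18.05
ee_pos: [0.4193, 0.0019, 0.1479]
tool_rot: [[-0.063, 0.998, -0.003], [0.998, 0.063, 0.002], [0.002, -0.003, -1.0]]
contact_force: [0.5, -0.9, 0.4]
opening: 0.0913
time: 18.35
ee_pos: [0.4202, 0.0035, 0.1485]
tool_rot: [[-0.071, 0.997, -0.002], [0.997, 0.071, 0.002], [0.002, -0.002, -1.0]]
contact_force: [0.4, 0.3, -0.2]
opening: 0.0911
tcp [0.4202 0.0035 0.1485] t 18.4
0.73 [213 299  70  43] [191 111   0] [0.3958, -0.1029, 90.85, 0.036, 9.825]
0.59 [248 158  64  77] [120  87  53] [0.4203, 0.0124, 93.9165, 0.0364, 0.649]
t 18.4 rows 3
[{"dx":0,"dy":0,"dz":45,"wx":0,"wy":0,"wz":0},{"dx":0,"dy":1,"dz":45,"wx":0,"wy":-0.1,"wz":0},{"dx":-0.4,"dy":0.2,"dz":44.7,"wx":-0.1,"wy":0,"wz":0.1}]
```

View pics/w12.png

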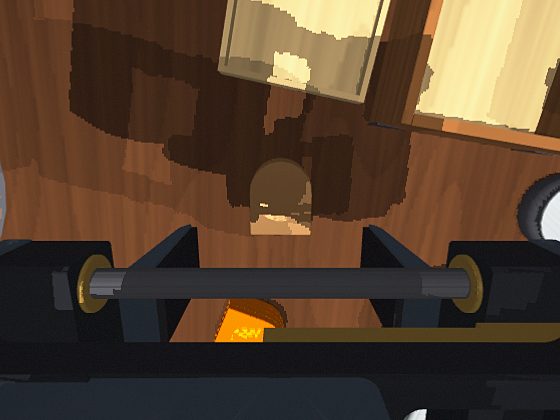

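Tan block C at (280,200) in shadow; orange decoy behind at (250,320). Grasp C.

```bash
python3 -m crank '[{"dx":0,"dy":0,"dz":44,"wx":0,"wy":0,"wz":0},{"dx":0,"dy":0,"dz":44,"wx":0,"wy":0,"wz":0},{"dx":0,"dy":0,"dz":30,"wx":0,"wy":0,"wz":0},{"dx":0,"dy":0,"dz":15,"wx":0,"wy":0,"wz":0},{"dx":0,"dy":0,"dz":0,"wx":0,"wy":0,"wz":0}]'
python3 -m crank '[{"dx":0,"dy":0,"dz":0,"wx":0,"wy":0,"wz":0},{"dx":0,"dy":0,"dz":0,"wx":0,"wy":0,"wz":0},{"dx":0,"dy":0,"dz":0,"wx":0,"wy":0,"wz":0},{"dx":0,"dy":0,"dz":0,"wx":0,"wy":0,"wz":0},{"dx":0,"dy":0,"dz":0,"wx":0,"wy":0,"wz":0}]' 0 30
python3 -m crank '[{"dx":0,"dy":0,"dz":-10,"wx":0,"wy":0,"wz":0},{"dx":0,"dy":0,"dz":-40,"wx":0,"wy":0,"wz":0},{"dx":0,"dy":0,"dz":-40,"wx":0,"wy":0,"wz":0},{"dx":0,"dy":0,"dz":-20,"wx":0,"wy":0,"wz":0},{"dx":0,"dy":0,"dz":0,"wx":0,"wy":0,"wz":0}]' - -; python3 g.py 0.4384 0.174 0.13 173
```

```text
time: 18.95
ee_pos: [0.4192, 0.0039, 0.0142]
tool_rot: [[-0.071, 0.997, -0.005], [0.997, 0.071, 0.002], [0.003, -0.004, -1.0]]
contact_force: [0.1, 0.8, 1.0]
opening: 0.0912
time: 19.45
ee_pos: [0.4206, 0.0031, 0.0163]
tool_rot: [[-0.069, 0.998, -0.0], [0.998, 0.069, 0.002], [0.002, 0.0, -1.0]]
contact_force: [-1.2, 1.3, 13.6]
opening: 0.0559
time: 19.95
ee_pos: [0.4218, 0.0028, 0.1287]
tool_rot: [[-0.069, 0.998, 0.004], [0.998, 0.069, 0.001], [0.001, 0.004, -1.0]]
contact_force: [0.1, 0.8, -2.0]
opening: 0.0555
t 19.9 rows 10
[{"dx":17,"dy":3,"dz":0,"wx":0,"wy":0,"wz":-7.9},{"dx":16,"dy":5,"dz":0,"wx":0,"wy":0,"wz":-7.9},{"dx":16,"dy":7,"dz":0,"wx":0,"wy":0,"wz":-7.9},{"dx":14,"dy":9,"dz":0,"wx":0,"wy":0,"wz":-7.9},{"dx":13,"dy":11,"dz":0,"wx":0,"wy":0,"wz":-7.9}]
[{"dx":11,"dy":13,"dz":0,"wx":0,"wy":0,"wz":-7.9},{"dx":9,"dy":15,"dz":0,"wx":0,"wy":0,"wz":-7.9},{"dx":7,"dy":16,"dz":0,"wx":0,"wy":0.1,"wz":-7.9},{"dx":5,"dy":17,"dz":0,"wx":0.1,"wy":0.1,"wz":-7.9},{"dx":3.6,"dy":16.8,"dz":-1,"wx":0.1,"wy":0,"wz":-7.9}]
```

```bash
python3 -m crank '[{"dx":17,"dy":3,"dz":0,"wx":0,"wy":0,"wz":-7.9},{"dx":16,"dy":5,"dz":0,"wx":0,"wy":0,"wz":-7.9},{"dx":16,"dy":7,"dz":0,"wx":0,"wy":0,"wz":-7.9},{"dx":14,"dy":9,"dz":0,"wx":0,"wy":0,"wz":-7.9},{"dx":13,"dy":11,"dz":0,"wx":0,"wy":0,"wz":-7.9}]'
python3 -m crank '[{"dx":11,"dy":13,"dz":0,"wx":0,"wy":0,"wz":-7.9},{"dx":9,"dy":15,"dz":0,"wx":0,"wy":0,"wz":-7.9},{"dx":7,"dy":16,"dz":0,"wx":0,"wy":0,"wz":-7.9},{"dx":5,"dy":17,"dz":0,"wx":0,"wy":0,"wz":-7.9},{"dx":4,"dy":17,"dz":0,"wx":0,"wy":0,"wz":-7.9}]'
python3 -m crank '[{"dx":0,"dy":0,"dz":0,"wx":0,"wy":0,"wz":0},{"dx":0,"dy":0,"dz":0,"wx":0,"wy":0,"wz":0}]'
python3 w.py w13;  python3 g.py 0.4384 0.174 0.0255 173
```

```text
time: 20.45
ee_pos: [0.4272, 0.0884, 0.1253]
tool_rot: [[-0.692, 0.722, -0.002], [0.722, 0.692, 0.002], [0.003, -0.001, -1.0]]
contact_force: [-0.4, -0.1, -1.8]
opening: 0.0557
time: 20.95
ee_pos: [0.4363, 0.175, 0.1254]
tool_rot: [[-0.993, 0.117, -0.002], [0.117, 0.993, 0.002], [0.003, 0.001, -1.0]]
contact_force: [-0.0, -1.1, -0.5]
opening: 0.0555
time: 21.15
ee_pos: [0.4361, 0.1742, 0.1255]
tool_rot: [[-0.992, 0.125, -0.002], [0.125, 0.992, 0.001], [0.003, 0.001, -1.0]]
contact_force: [-0.7, 0.1, -1.2]
opening: 0.0559
tcp [0.4361 0.1742 0.1255] t 21.1
0.78 [377 166  84  75] [179 138  84] [0.443, 0.295, 173.2452, 0.0413, 1.8306]
0.76 [224 176 110 138] [143 103  64] [0.429, 0.1767, 172.3993, 0.1454, 0.3163]
t 21.2 rows 3
[{"dx":-1,"dy":0,"dz":33,"wx":0,"wy":0,"wz":-0.1},{"dx":-1,"dy":0,"dz":34,"wx":0,"wy":-0.1,"wz":-0.1},{"dx":-0.2,"dy":0.4,"dz":33.3,"wx":0.1,"wy":0,"wz":0}]
```

View pics/w13.png

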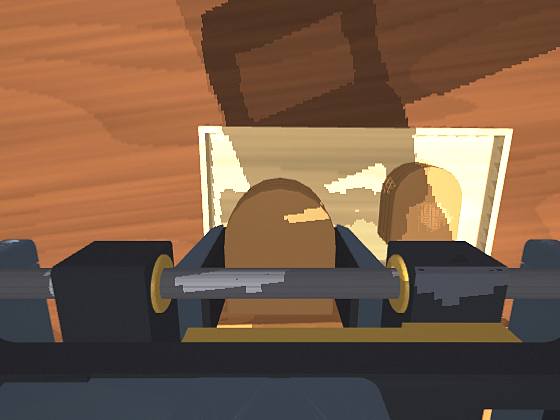

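```bash
python3 -m crank '[{"dx":-1,"dy":0,"dz":34,"wx":0,"wy":0,"wz":0},{"dx":-1,"dy":0,"dz":34,"wx":0,"wy":0,"wz":0},{"dx":0,"dy":0,"dz":25,"wx":0,"wy":0,"wz":0},{"dx":0,"dy":0,"dz":9,"wx":0,"wy":0,"wz":0},{"dx":0,"dy":0,"dz":0,"wx":0,"wy":0,"wz":0}]'
python3 -m crank '[{"dx":0,"dy":0,"dz":1,"wx":0,"wy":0,"wz":0},{"dx":0,"dy":0,"dz":0,"wx":0,"wy":0,"wz":0},{"dx":0,"dy":0,"dz":0,"wx":0,"wy":0,"wz":0}]' 0.82 -
python3 -m crank '[{"dx":0,"dy":0,"dz":-25,"wx":0,"wy":0,"wz":0},{"dx":0,"dy":0,"dz":-45,"wx":0,"wy":0,"wz":0},{"dx":0,"dy":0,"dz":-45,"wx":0,"wy":0,"wz":0},{"dx":0,"dy":0,"dz":-45,"wx":0,"wy":0,"wz":0},{"dx":0,"dy":0,"dz":0,"wx":0,"wy":0,"wz":0}]' 1 -
python3 w.py w14; python3 g.py 0.5955 -0.328 0.19 82
```

```text
time: 21.75
ee_pos: [0.438, 0.1738, 0.0234]
tool_rot: [[-0.992, 0.124, -0.003], [0.124, 0.992, 0.001], [0.003, 0.001, -1.0]]
contact_force: [0.5, 0.7, 0.3]
opening: 0.056
time: 22.05
ee_pos: [0.4392, 0.1745, 0.024]
tool_rot: [[-0.992, 0.123, 0.001], [0.123, 0.992, 0.002], [-0.0, 0.002, -1.0]]
contact_force: [0.4, 0.2, 0.5]
opening: 0.074
time: 22.55
ee_pos: [0.4415, 0.1749, 0.1889]
tool_rot: [[-0.992, 0.122, 0.008], [0.122, 0.992, 0.004], [-0.008, 0.005, -1.0]]
contact_force: [-0.0, -0.1, -1.1]
opening: 0.091
tcp [0.4415 0.1749 0.1889] t 22.6
0.9 [  0 158  23  61] [116  55   3] [0.3904, -0.1421, 246.3603, 0.0264, 2.7667]
0.76 [248 148  56  67] [128  92  56] [0.4315, 0.1768, 172.1571, 0.0414, 0.5381]
0.73 [359 152  66  67] [140 100  59] [0.4455, 0.2949, 173.3884, 0.0414, 0.5366]
t 22.6 rows 12
[{"dx":-18,"dy":-40,"dz":-1,"wx":0,"wy":0,"wz":7.6},{"dx":-23,"dy":-37,"dz":-1,"wx":0,"wy":0,"wz":7.6},{"dx":-28,"dy":-34,"dz":0,"wx":0,"wy":0,"wz":7.6},{"dx":-32,"dy":-30,"dz":-1,"wx":0,"wy":0,"wz":7.6},{"dx":-36,"dy":-25,"dz":0,"wx":0,"wy":0,"wz":7.6}]
[{"dx":-39,"dy":-20,"dz":-1,"wx":0,"wy":0,"wz":7.6},{"dx":-41,"dy":-15,"dz":0,"wx":0,"wy":0,"wz":7.6},{"dx":-43,"dy":-10,"dz":-1,"wx":0,"wy":0,"wz":7.6},{"dx":-44,"dy":-4,"dz":0,"wx":0,"wy":0,"wz":7.5},{"dx":-44,"dy":2,"dz":-1,"wx":0,"wy":0,"wz":7.6}]
[{"dx":-43,"dy":8,"dz":0,"wx":0.1,"wy":-0.1,"wz":7.5},{"dx":-41.2,"dy":13.2,"dz":-0.6,"wx":0,"wy":0,"wz":7.6}]Traceback (most recent call last):
  File "w.py", line 8, in <module>
    if len(P)>100: print(round(r["conf"],2),np.round(r["box"]).astype(int),col,np.round(fitD(P),4).tolist())
                                                                                        ~~~~^^^
  File "lib.py", line 36, in fitD
    h=cv2.convexHull(T.astype(np.float32))[:,0]
      ~~~~~~~~~~~~~~~~~~~~~~~~~~~~~~~~~~~~^^^^^
TypeError: 'NoneType' object is not subscriptable
```

View pics/w14.png

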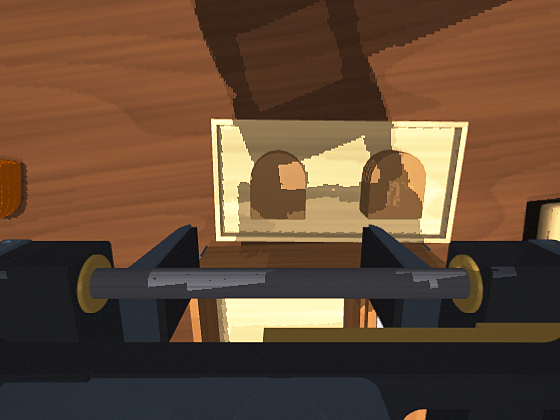

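```bash
python3 -m crank '[{"dx":-18,"dy":-40,"dz":-1,"wx":0,"wy":0,"wz":7.6},{"dx":-23,"dy":-37,"dz":-1,"wx":0,"wy":0,"wz":7.6},{"dx":-28,"dy":-34,"dz":0,"wx":0,"wy":0,"wz":7.6},{"dx":-32,"dy":-30,"dz":-1,"wx":0,"wy":0,"wz":7.6},{"dx":-36,"dy":-25,"dz":0,"wx":0,"wy":0,"wz":7.6}]'
python3 -m crank '[{"dx":-39,"dy":-20,"dz":-1,"wx":0,"wy":0,"wz":7.6},{"dx":-41,"dy":-15,"dz":0,"wx":0,"wy":0,"wz":7.6},{"dx":-43,"dy":-10,"dz":-1,"wx":0,"wy":0,"wz":7.6},{"dx":-44,"dy":-4,"dz":0,"wx":0,"wy":0,"wz":7.5},{"dx":-44,"dy":2,"dz":-1,"wx":0,"wy":0,"wz":7.6}]'
python3 -m crank '[{"dx":-43,"dy":8,"dz":0,"wx":0,"wy":0,"wz":7.5},{"dx":-41,"dy":13,"dz":0,"wx":0,"wy":0,"wz":7.6},{"dx":0,"dy":0,"dz":0,"wx":0,"wy":0,"wz":0},{"dx":0,"dy":0,"dz":0,"wx":0,"wy":0,"wz":0},{"dx":0,"dy":0,"dz":0,"wx":0,"wy":0,"wz":0}]'
python3 w.py w15; python3 g.py 0.5955 -0.3298 0.104 82
```

```text
time: 23.15
ee_pos: [0.5033, -0.0368, 0.1845]
tool_rot: [[-0.703, 0.711, -0.003], [0.711, 0.703, 0.002], [0.004, -0.001, -1.0]]
contact_force: [0.3, 1.1, -0.3]
opening: 0.0912
time: 23.65
ee_pos: [0.5683, -0.2467, 0.1864]
tool_rot: [[-0.117, 0.993, -0.004], [0.993, 0.117, 0.003], [0.004, -0.003, -1.0]]
contact_force: [0.8, -0.1, -0.2]
opening: 0.0913
time: 24.15
ee_pos: [0.5942, -0.3268, 0.1868]
tool_rot: [[0.138, 0.99, -0.003], [0.99, -0.138, 0.003], [0.003, -0.003, -1.0]]
contact_force: [-0.5, -0.1, -0.2]
opening: 0.0917
tcp [ 0.5942 -0.3268  0.1868] t 24.1
0.83 [ 0  0 99 66] [209 123   1] [0.4009, -0.1389, 340.5475, 0.0364, 4.0573]
0.69 [252 186  75  85] [179 145  94] [0.6006, -0.3333, 86.7568, 0.126, 3.4135]
0.41 [204  26  96 117] [213 201 179] [0.5946, -0.2112, 7.7067, 0.0865, 5.1334]
t 24.2 rows 2
[{"dx":-2,"dy":1,"dz":42,"wx":-0.1,"wy":-0.1,"wz":0},{"dx":-1,"dy":0.5,"dz":41.6,"wx":0,"wy":0,"wz":0.1}]
```

View pics/w15.png

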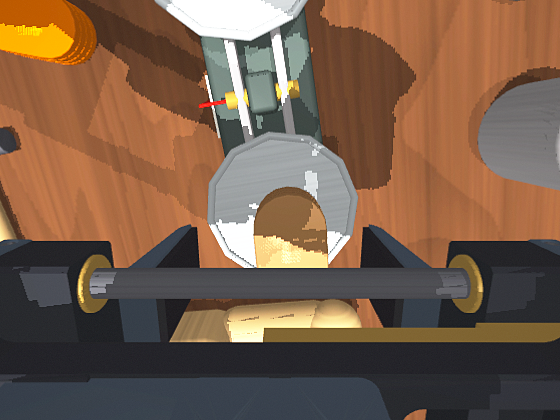

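```bash
python3 -m crank '[{"dx":-40,"dy":0,"dz":-15,"wx":0,"wy":0,"wz":0},{"dx":-15,"dy":0,"dz":0,"wx":0,"wy":0,"wz":0},{"dx":0,"dy":0,"dz":0,"wx":0,"wy":0,"wz":0},{"dx":0,"dy":0,"dz":0,"wx":0,"wy":0,"wz":0}]'
python3 w.py w16; python3 h.py scene side
```

```text
time: 24.65
ee_pos: [0.587, -0.3816, 0.2025]
tool_rot: [[0.14, 0.99, -0.002], [0.99, -0.14, 0.003], [0.002, -0.002, -1.0]]
contact_force: [-0.2, 0.1, -0.2]
opening: 0.091
tcp [ 0.587  -0.3816  0.2025] t 24.6
0.86 [28  0 65  9] [157  77   5] [0.4035, -0.1368, 349.5801, 0.0229, 1.1758]
0.82 [254 115  76  94] [144 105  67] [0.6003, -0.3386, 86.3979, 0.1261, 0.4064]
scene 0.81 [302 194  25  27] [159 124  78] [0.4313, 0.1719, 168.8737, 0.0458, 1.3479]
scene 0.74 [211 243  29  30] [132  69  16] [0.3987, -0.1406, 341.08, 0.0401, 0.8054]
scene 0.71 [ 95 245  34  26] [183 117 137] [0.17, -0.3443, 194.5025, 0.0404, 1.4054]
scene 0.56 [201 309  35  41] [86 65 42] [0.6013, -0.3418, 87.1776, 0.1295, 0.9601]
scene 0.55 [330 180  20  17] [160 125  78] [0.4474, 0.2896, 168.3254, 0.045, 2.8332]
scene 0.34 [332 215  24  28] [212 190 143] [0.5505, 0.1777, 320.9994, 0.0134, 6.6509]
side 0.8 [246 296  22  26] [164 121  69] [0.4478, 0.2962, 172.0381, 0.0449, 1.0477]
side 0.8 [287 196  22  20] [129  60   0] [0.4025, -0.1342, 342.8387, 0.0401, 1.6888]
side 0.71 [258 264  28  27] [158 116  66] [0.4332, 0.1778, 175.4489, 0.0455, 1.1233]
side 0.63 [240 133  16  22] [79 58 36] [0.6028, -0.3379, 92.5578, 0.1305, 1.2797]
```

View pics/w16.png

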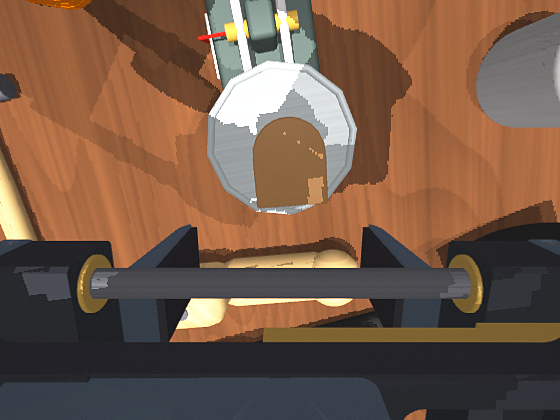

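```bash
python3 g.py 0.5998 -0.3466 0.104 86.4
```

```text
t 24.9 rows 3
[{"dx":12,"dy":3,"dz":33,"wx":0,"wy":0,"wz":-1.5},{"dx":12,"dy":3,"dz":33,"wx":0,"wy":-0.1,"wz":-1.4},{"dx":12.2,"dy":2.5,"dz":32.9,"wx":-0.1,"wy":0,"wz":-1.5}]
```

```bash
python3 -m crank '[{"dx":18,"dy":4,"dz":10,"wx":0,"wy":0,"wz":-1.5},{"dx":18,"dy":4,"dz":20,"wx":0,"wy":0,"wz":-1.4},{"dx":0,"dy":0,"dz":0,"wx":0,"wy":0,"wz":-1.5},{"dx":0,"dy":0,"dz":0,"wx":0,"wy":0,"wz":0}]'; python3 g.py 0.5998 -0.3466 0.104 86.4
```

```text
time: 25.35
ee_pos: [0.5997, -0.3468, 0.1725]
tool_rot: [[0.061, 0.998, -0.002], [0.998, -0.061, 0.002], [0.002, -0.002, -1.0]]
contact_force: [0.0, 0.5, 0.9]
opening: 0.0913
t 25.4 rows 2
[{"dx":0,"dy":0,"dz":34,"wx":-0.1,"wy":-0.1,"wz":0.1},{"dx":0.1,"dy":0.1,"dz":34.5,"wx":0,"wy":0,"wz":0}]
```

```bash
python3 -m crank '[{"dx":0,"dy":0,"dz":34,"wx":0,"wy":0,"wz":0},{"dx":0,"dy":0,"dz":25,"wx":0,"wy":0,"wz":0},{"dx":0,"dy":0,"dz":9,"wx":0,"wy":0,"wz":0},{"dx":0,"dy":0,"dz":0,"wx":0,"wy":0,"wz":0}]'
python3 -m crank '[{"dx":0,"dy":0,"dz":0,"wx":0,"wy":0,"wz":0},{"dx":0,"dy":0,"dz":0,"wx":0,"wy":0,"wz":0},{"dx":0,"dy":0,"dz":0,"wx":0,"wy":0,"wz":0},{"dx":0,"dy":0,"dz":0,"wx":0,"wy":0,"wz":0},{"dx":0,"dy":0,"dz":0,"wx":0,"wy":0,"wz":0}]' 0 30
python3 -m crank '[{"dx":0,"dy":0,"dz":-10,"wx":0,"wy":0,"wz":0},{"dx":0,"dy":0,"dz":-30,"wx":0,"wy":0,"wz":0},{"dx":0,"dy":0,"dz":-35,"wx":0,"wy":0,"wz":0},{"dx":0,"dy":0,"dz":0,"wx":0,"wy":0,"wz":0}]' - -; python3 w.py w17
```

```text
time: 25.75
ee_pos: [0.5992, -0.3478, 0.1044]
tool_rot: [[0.064, 0.998, -0.002], [0.998, -0.064, 0.003], [0.002, -0.002, -1.0]]
contact_force: [0.2, 0.3, -0.5]
opening: 0.0913
time: 26.25
ee_pos: [0.5997, -0.3477, 0.1053]
tool_rot: [[0.063, 0.998, -0.001], [0.998, -0.063, 0.002], [0.001, -0.001, -1.0]]
contact_force: [-0.1, -0.2, 2.1]
opening: 0.0559
time: 26.65
ee_pos: [0.6017, -0.3491, 0.1856]
tool_rot: [[0.063, 0.998, 0.005], [0.998, -0.063, -0.003], [-0.002, 0.005, -1.0]]
contact_force: [1.4, 0.0, -1.8]
opening: 0.056
tcp [ 0.6017 -0.3491  0.1856] t 26.6
0.82 [ 2  0 87 23] [206 120   2] [0.3998, -0.1267, 82.0567, 0.0359, 3.1252]
0.67 [225 176 108 142] [146 106  66] [0.6022, -0.3397, 86.3308, 0.2061, 0.2553]
```

View pics/w17.png

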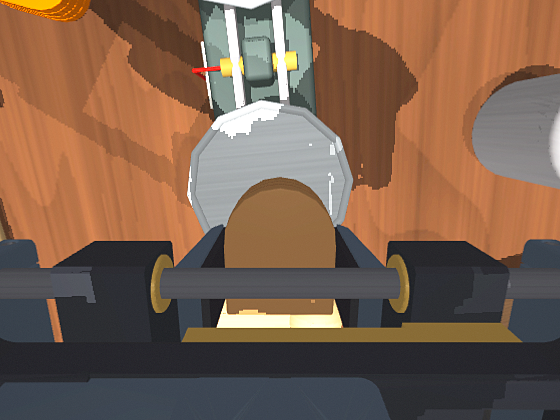

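```bash
python3 g.py 0.54 0.0 0.195 175
```

```text
t 26.8 rows 11
[{"dx":31,"dy":-7,"dz":-1,"wx":0,"wy":0,"wz":-8.1},{"dx":32,"dy":-3,"dz":-1,"wx":0,"wy":0,"wz":-8.1},{"dx":32,"dy":2,"dz":-1,"wx":0,"wy":0,"wz":-8},{"dx":32,"dy":6,"dz":-1,"wx":0,"wy":0,"wz":-8.1},{"dx":30,"dy":10,"dz":-1,"wx":0,"wy":0,"wz":-8}]
[{"dx":29,"dy":14,"dz":-1,"wx":0,"wy":0,"wz":-8.1},{"dx":26,"dy":18,"dz":-2,"wx":0,"wy":0,"wz":-8},{"dx":24,"dy":22,"dz":-1,"wx":0,"wy":0,"wz":-8.1},{"dx":20,"dy":25,"dz":-2,"wx":0,"wy":0,"wz":-8},{"dx":16,"dy":28,"dz":-1,"wx":0,"wy":0,"wz":-8.1}]
[{"dx":12.6,"dy":29.7,"dz":-1.7,"wx":0.1,"wy":0,"wz":-8}]
```

```bash
python3 -m crank '[{"dx":31,"dy":-7,"dz":-2,"wx":0,"wy":0,"wz":-8.1},{"dx":32,"dy":-3,"dz":-2,"wx":0,"wy":0,"wz":-8.1},{"dx":32,"dy":2,"dz":-1,"wx":0,"wy":0,"wz":-8},{"dx":32,"dy":6,"dz":-1,"wx":0,"wy":0,"wz":-8.1},{"dx":30,"dy":10,"dz":-1,"wx":0,"wy":0,"wz":-8}]'
python3 -m crank '[{"dx":29,"dy":14,"dz":-1,"wx":0,"wy":0,"wz":-8.1},{"dx":26,"dy":18,"dz":-2,"wx":0,"wy":0,"wz":-8},{"dx":24,"dy":22,"dz":-1,"wx":0,"wy":0,"wz":-8.1},{"dx":20,"dy":25,"dz":-2,"wx":0,"wy":0,"wz":-8},{"dx":16,"dy":28,"dz":-1,"wx":0,"wy":0,"wz":-8.1}]'
python3 -m crank '[{"dx":13,"dy":30,"dz":-2,"wx":0,"wy":0,"wz":-8},{"dx":0,"dy":0,"dz":0,"wx":0,"wy":0,"wz":0},{"dx":0,"dy":0,"dz":0,"wx":0,"wy":0,"wz":0}]'
python3 g.py 0.5807 0.149 0.19 175 35;python3 h.py wrist
```

```text
time: 27.25
ee_pos: [0.5717, -0.1882, 0.1861]
tool_rot: [[-0.602, 0.799, -0.003], [0.799, 0.602, 0.003], [0.004, -0.001, -1.0]]
contact_force: [0.6, 0.7, -2.4]
opening: 0.056
time: 27.75
ee_pos: [0.5442, -0.0303, 0.1937]
tool_rot: [[-0.975, 0.22, -0.003], [0.22, 0.975, 0.002], [0.004, 0.001, -1.0]]
contact_force: [-0.1, -0.3, -1.1]
opening: 0.0561
time: 28.05
ee_pos: [0.5388, 0.0011, 0.1959]
tool_rot: [[-0.996, 0.087, -0.003], [0.087, 0.996, 0.002], [0.003, 0.002, -1.0]]
contact_force: [-0.2, -0.5, -1.9]
opening: 0.0558
t 28.1 rows 5
[{"dx":-6,"dy":30,"dz":1,"wx":0,"wy":0,"wz":0},{"dx":-6,"dy":30,"dz":1,"wx":0,"wy":0,"wz":0},{"dx":-6,"dy":30,"dz":1,"wx":0,"wy":-0.1,"wz":0},{"dx":-5,"dy":30,"dz":2,"wx":0,"wy":0,"wz":0},{"dx":-5.8,"dy":31,"dz":1.1,"wx":0.1,"wy":-0.1,"wz":0}]
wrist 0.97 [88 20 78 86] [223 140   2] [0.4006, -0.1364, 341.986, 0.0363, 0.2875]
wrist 0.88 [520  43  39  70] [108  75  43] [0.4528, 0.3026, 77.7942, 0.0408, 4.9584]
wrist 0.72 [223 177 111 140] [98 69 41] [0.5312, 0.0034, 174.9339, 0.2165, 0.2538]
wrist 0.61 [403  30  85  78] [151 108  63] [0.4315, 0.1764, 172.3209, 0.0414, 0.3337]
```

View pics/wrist_h.png

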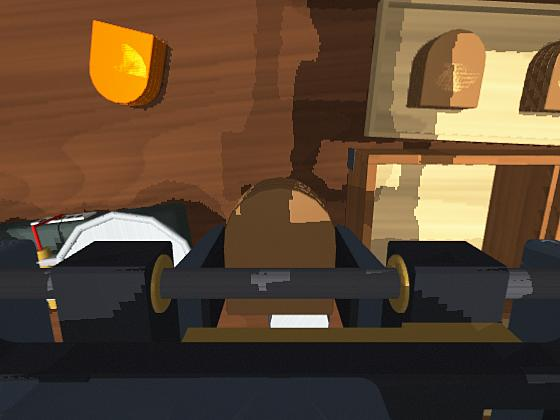

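```bash
python3 -m crank '[{"dx":-6,"dy":30,"dz":1,"wx":0,"wy":0,"wz":0},{"dx":-6,"dy":30,"dz":1,"wx":0,"wy":0,"wz":0},{"dx":-6,"dy":30,"dz":1,"wx":0,"wy":0,"wz":0},{"dx":-5,"dy":30,"dz":2,"wx":0,"wy":0,"wz":0},{"dx":-6,"dy":29,"dz":1,"wx":0,"wy":0,"wz":0}]'
python3 -m crank '[{"dx":0,"dy":0,"dz":0,"wx":0,"wy":0,"wz":0},{"dx":0,"dy":0,"dz":0,"wx":0,"wy":0,"wz":0}]'
python3 w.py w18
python3 - <<'E'
from lib import *
p,d,c=look("wrist"); P,uv=cloud(d,c)
m=(P[:,2]>.080)&(P[:,2]<.089)&(P[:,0]>.49)&(P[:,0]<.72)&(P[:,1]>.05)&(P[:,1]<.35)
r=cv2.minAreaRect(P[m,:2].astype(np.float32)); print([np.round(x,3) for x in r], cv2.boxPoints(r).round(3).tolist())
f=(P[:,2]>.002)&(P[:,2]<.014)&(P[:,0]>.51)&(P[:,0]<.70)&(P[:,1]>.06)&(P[:,1]<.35)
print(np.percentile(P[f],[1,50,99],axis=0).round(3).tolist())
E
python3 g.py 0.5807 0.149 0.0255 175
```

```text
time: 28.65
ee_pos: [0.5818, 0.1466, 0.1903]
tool_rot: [[-0.996, 0.09, -0.002], [0.09, 0.996, 0.002], [0.002, 0.001, -1.0]]
contact_force: [1.5, 0.1, -1.4]
opening: 0.0563
time: 28.85
ee_pos: [0.5815, 0.146, 0.1903]
tool_rot: [[-0.996, 0.088, -0.002], [0.088, 0.996, 0.002], [0.002, 0.001, -1.0]]
contact_force: [0.5, -0.3, -1.7]
opening: 0.0559
tcp [0.5815 0.146  0.1903] t 28.9
0.86 [224 177 115 141] [133  95  58] [0.5739, 0.1483, 174.934, 0.2108, 0.2386]
0.85 [ 0  5 13 67] [117  55   3] [0.3841, -0.1311, 156.9545, 0.0128, 1.9151]
0.7 [267   0  62  75] [158 116  76] [0.4331, 0.1765, 172.8694, 0.0415, 2.2912]
0.65 [384   2  77  81] [210 162  97] [0.4466, 0.2949, 172.4976, 0.0414, 1.2352]
[array([0.57, 0.16]), array([0.167, 0.127]), np.float64(84.22)] [[0.49900001287460327, 0.08299999684095383], [0.625, 0.07000000029802322], [0.640999972820282, 0.2370000034570694], [0.5149999856948853, 0.25]]
[[0.512, 0.084, 0.005], [0.552, 0.178, 0.007], [0.628, 0.308, 0.012]]
t 29.0 rows 4
[{"dx":0,"dy":1,"dz":41,"wx":0,"wy":0,"wz":0},{"dx":0,"dy":1,"dz":41,"wx":0,"wy":0,"wz":0},{"dx":0,"dy":1,"dz":42,"wx":0,"wy":0,"wz":-0.1},{"dx":0.7,"dy":0.5,"dz":41.2,"wx":0.1,"wy":-0.1,"wz":0}]
```

View pics/w18.png

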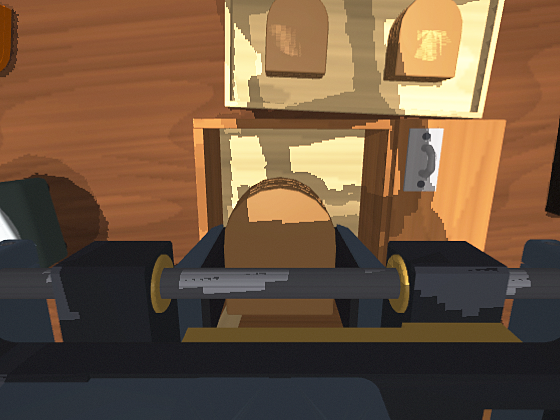

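```bash
python3 -m crank '[{"dx":0,"dy":2,"dz":40,"wx":0,"wy":0,"wz":0},{"dx":0,"dy":1,"dz":40,"wx":0,"wy":0,"wz":0},{"dx":0,"dy":0,"dz":40,"wx":0,"wy":0,"wz":0},{"dx":0,"dy":0,"dz":30,"wx":0,"wy":0,"wz":0},{"dx":0,"dy":0,"dz":14,"wx":0,"wy":0,"wz":0}]'
python3 -m crank '[{"dx":0,"dy":0,"dz":0,"wx":0,"wy":0,"wz":0}]'; python3 g.py 0.5807 0.149 0.0245 175
```

```text
time: 29.5
ee_pos: [0.5802, 0.1486, 0.0245]
tool_rot: [[-0.996, 0.089, -0.004], [0.089, 0.996, 0.001], [0.005, 0.001, -1.0]]
contact_force: [-0.5, -0.3, -0.8]
opening: 0.0554
time: 29.6
ee_pos: [0.581, 0.149, 0.0258]
tool_rot: [[-0.996, 0.089, -0.003], [0.089, 0.996, 0.002], [0.003, 0.001, -1.0]]
contact_force: [0.2, 0.5, -0.7]
opening: 0.0558
t 29.6 rows 1
[{"dx":0.2,"dy":0,"dz":1.3,"wx":0.1,"wy":-0.2,"wz":-0.1}]
```

```bash
python3 -m crank '[{"dx":0,"dy":0,"dz":1,"wx":0,"wy":0,"wz":0},{"dx":0,"dy":0,"dz":0,"wx":0,"wy":0,"wz":0},{"dx":0,"dy":0,"dz":0,"wx":0,"wy":0,"wz":0}]' 0.8 -
python3 -m crank '[{"dx":0,"dy":0,"dz":-20,"wx":0,"wy":0,"wz":0},{"dx":0,"dy":0,"dz":-45,"wx":0,"wy":0,"wz":0},{"dx":0,"dy":0,"dz":-45,"wx":0,"wy":0,"wz":0},{"dx":0,"dy":0,"dz":-45,"wx":0,"wy":0,"wz":0},{"dx":0,"dy":0,"dz":-45,"wx":0,"wy":0,"wz":0}]' - -
python3 -m crank '[{"dx":0,"dy":0,"dz":-45,"wx":0,"wy":0,"wz":0},{"dx":0,"dy":0,"dz":-45,"wx":0,"wy":0,"wz":0},{"dx":0,"dy":0,"dz":0,"wx":0,"wy":0,"wz":0},{"dx":0,"dy":0,"dz":0,"wx":0,"wy":0,"wz":0}]' 0 -
python3 h.py wrist scene side
```

```text
time: 29.9
ee_pos: [0.5824, 0.1498, 0.0272]
tool_rot: [[-0.996, 0.088, 0.001], [0.088, 0.996, 0.002], [-0.001, 0.002, -1.0]]
contact_force: [0.6, 0.5, 1.0]
opening: 0.0728
time: 30.4
ee_pos: [0.5815, 0.1494, 0.2288]
tool_rot: [[-0.996, 0.088, 0.0], [0.088, 0.996, 0.002], [-0.0, 0.002, -1.0]]
contact_force: [1.7, 0.2, -1.0]
opening: 0.0731
time: 30.8
ee_pos: [0.5821, 0.1493, 0.3176]
tool_rot: [[-0.996, 0.088, 0.002], [0.088, 0.996, 0.002], [-0.002, 0.003, -1.0]]
contact_force: [0.2, 0.8, 0.1]
opening: 0.044
wrist 0.97 [261 145  40  51] [144 105  66] [0.5744, 0.1516, 174.7629, 0.0447, 0.754]
wrist 0.9 [20 22 63 66] [211 127   1] [0.4004, -0.1367, 342.6332, 0.0363, 0.3712]
wrist 0.83 [354  33  52  60] [193 144  88] [0.4462, 0.2952, 172.7325, 0.0417, 0.2771]
wrist 0.77 [265  30  45  61] [141 104  68] [0.4322, 0.1767, 173.518, 0.0417, 0.5316]
wrist 0.69 [299 298  16  33] [119 116 116] [0.6712, 0.1997, 154.0404, 0.2277, 4.5528]
wrist 0.44 [476  84  65 112] [193 168 110] [0.5622, 0.4736, 353.4538, 0.0405, 9.6417]
scene 0.9 [333 216  23  28] [117  88  54] [0.5725, 0.1472, 171.2069, 0.048, 3.
[... 237 characters left out ...]
74.1496, 0.0462, 0.8718]
scene 0.57 [328 178  24  21] [148 115  72] [0.4449, 0.2889, 171.1911, 0.0458, 1.8143]
scene 0.5 [353 166  50  79] [97 73 52] [0.6538, 0.1419, 254.4267, 0.2466, 10.2214]
side 0.92 [284 196  27  21] [185  98   2] [0.4019, -0.1369, 340.697, 0.0405, 1.671]
side 0.7 [245 299  27  23] [155 113  63] [0.4464, 0.2963, 174.2324, 0.0451, 1.7424]
side 0.66 [258 266  27  22] [100  72  41] [0.4329, 0.178, 172.626, 0.0457, 1.4788]
side 0.62 [212 250  23  22] [107  77  44] [0.5761, 0.1532, 173.3788, 0.0483, 1.1873]
side 0.55 [361 165  19  21] [181 108 138] [0.1723, -0.3388, 201.2517, 0.0409, 1.1984]
side 0.33 [233 138  35  23] [200 208 209] [0.6003, -0.3175, 12.179, 0.1121, 14.1616]
```

View pics/wrist_h.png

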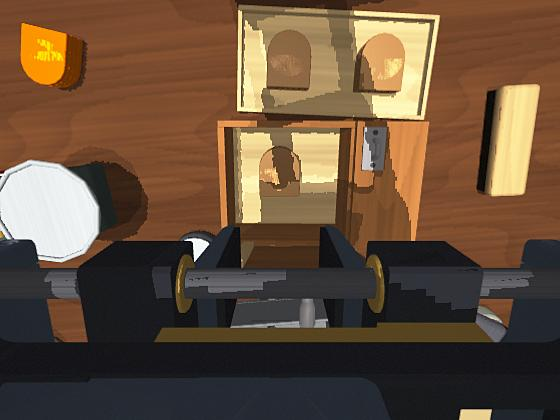

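View pics/side_h.png

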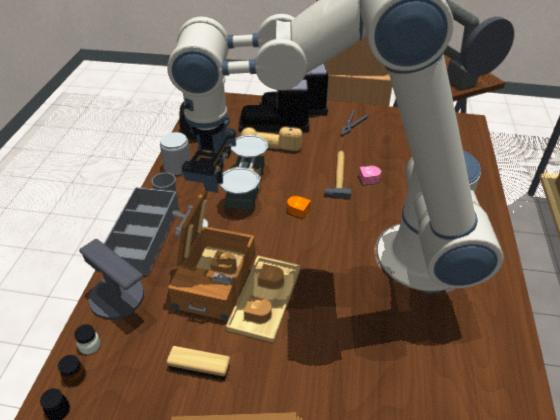

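```bash
cat > lid.py <<'E'
from lib import *
p,d,c=look("scene","lid_s"); P,uv=cloud(d,c)
cx=np.array([.594,.198]); a=np.radians(-5); ex=np.array([np.cos(a),np.sin(a)]); ey=np.array([-np.sin(a),np.cos(a)])
q=P[:,:2]-cx; X,Y,Z=q@ex,q@ey,P[:,2]
m=(X>.03)&(X<.14)&(Y>-.13)&(Y<.05)&(Z>.10)&(Z<.26)
print(m.sum()); 
for lo in np.arange(.10,.26,.02):
    k=m&(Z>=lo)&(Z<lo+.02)
    if k.sum()>5: print(round(lo,2),k.sum(),"X",np.percentile(X[k],[5,25,50,75,95]).round(3),"Y",np.percentile(Y[k],[2,98]).round(3))
for n in ["scene","side","wrist"]:
    p,d,c=look(n)
    for r in env.masks_of(n,"bolt_knob")[:2]:
        P,_=cloud(d,c,r["pixels"])
        if len(P)<5: continue
        q=P[:,:2]-cx; print(n,r["conf"],r["box"],"chest X",np.percentile(q@ex,[2,50,98]).round(3),"Y",np.percentile(q@ey,[2,50,98]).round(3),"Z",np.percentile(P[:,2],[2,50,98]).round(3))
E
python3 lid.py; python3 g.py 0.715 0.111 0.3 175
```

```text
2592
0.1 306 X [0.076 0.08  0.081 0.083 0.085] Y [-0.123  0.036]
0.12 314 X [0.071 0.075 0.076 0.078 0.08 ] Y [-0.122  0.034]
0.14 313 X [0.067 0.07  0.072 0.073 0.075] Y [-0.122  0.036]
0.16 298 X [0.062 0.065 0.067 0.068 0.071] Y [-0.122  0.035]
0.18 248 X [0.058 0.061 0.063 0.064 0.066] Y [-0.122  0.036]
0.2 306 X [0.053 0.057 0.06  0.069 0.075] Y [-0.122  0.028]
0.22 517 X [0.05  0.053 0.056 0.065 0.096] Y [-0.122  0.036]
0.24 290 X [0.04  0.044 0.049 0.05  0.052] Y [-0.121  0.036]
scene 0.65 [380.5, 182.9, 16.6, 13.3] chest X [0.063 0.072 0.104] Y [-0.046 -0.027  0.016] Z [0.202 0.221 0.23 ]
scene 0.29 [300.4, 193.9, 25.7, 24.0] chest X [-0.19  -0.155 -0.127] Y [-0.069 -0.049 -0.014] Z [0.013 0.042 0.046]
wrist 0.21 [170.9, 232.1, 44.9, 28.3] chest X [-0.046  0.087  0.114] Y [-0.208 -0.184 -0.073] Z [-0.     0.021  0.401]
t 31.4 rows 4
[{"dx":-34,"dy":-7,"dz":4,"wx":0,"wy":0,"wz":0},{"dx":-34,"dy":-6,"dz":4,"wx":0,"wy":0,"wz":0},{"dx":-34,"dy":-7,"dz":4,"wx":0,"wy":0,"wz":0},{"dx":-34,"dy":-6.4,"dz":3.6,"wx":0.1,"wy":-0.1,"wz":0}]
```

```bash
python3 g.py 0.702 0.107 0.3 175; python3 -m crank '[{"dx":-29,"dy":-8,"dz":0,"wx":0,"wy":0,"wz":0},{"dx":-29,"dy":-8,"dz":0,"wx":0,"wy":0,"wz":0},{"dx":-29,"dy":-8,"dz":0,"wx":0,"wy":0,"wz":0},{"dx":-29,"dy":-8,"dz":0,"wx":0,"wy":0,"wz":0},{"dx":0,"dy":0,"dz":0,"wx":0,"wy":0,"wz":0}]' 0 -; python3 g.py 0.702 0.107 0.224 175

```

```text
t 31.4 rows 3
[{"dx":-41,"dy":-11,"dz":5,"wx":0,"wy":0,"wz":0},{"dx":-41,"dy":-10,"dz":5,"wx":0,"wy":0,"wz":0},{"dx":-41.4,"dy":-10.5,"dz":5.6,"wx":0.1,"wy":-0.1,"wz":0}]
time: 31.95
ee_pos: [0.697, 0.1055, 0.3144]
tool_rot: [[-0.996, 0.089, -0.001], [0.089, 0.996, 0.001], [0.001, 0.001, -1.0]]
contact_force: [-0.5, 0.0, -0.1]
opening: 0.0
t 31.9 rows 3
[{"dx":-2,"dy":1,"dz":30,"wx":0,"wy":0,"wz":0},{"dx":-1,"dy":0,"dz":30,"wx":0,"wy":0,"wz":-0.1},{"dx":-1.9,"dy":0.8,"dz":30.4,"wx":0.1,"wy":-0.1,"wz":0}]
```

```bash
python3 -m crank '[{"dx":-5,"dy":1,"dz":30,"wx":0,"wy":0,"wz":0},{"dx":0,"dy":0,"dz":30,"wx":0,"wy":0,"wz":0},{"dx":0,"dy":0,"dz":30,"wx":0,"wy":0,"wz":0},{"dx":0,"dy":0,"dz":0,"wx":0,"wy":0,"wz":0},{"dx":0,"dy":0,"dz":0,"wx":0,"wy":0,"wz":0}]'
python3 - <<'E'
from lib import *
p,d,c=look("scene"); cv2.imwrite("pics/lid1.png",cv2.resize(p[100:270,270:450,::-1],None,fx=3.3,fy=3.3))
E
```

```text
time: 32.45
ee_pos: [0.6994, 0.108, 0.2264]
tool_rot: [[-0.996, 0.088, -0.001], [0.088, 0.996, 0.002], [0.001, 0.002, -1.0]]
contact_force: [0.3, -0.6, 0.4]
opening: 0.0007
```

View pics/lid1.png

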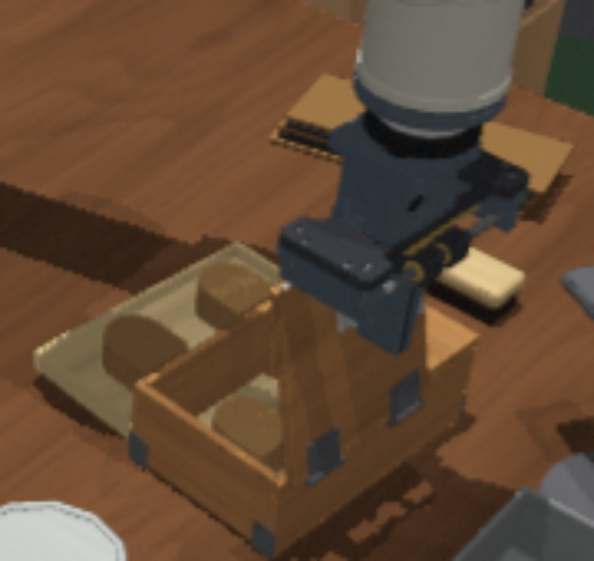

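```bash
python3 -m crank '[{"dx":20,"dy":0,"dz":0,"wx":0,"wy":0,"wz":0},{"dx":12,"dy":0,"dz":0,"wx":0,"wy":0,"wz":0},{"dx":10,"dy":0,"dz":0,"wx":0,"wy":0,"wz":0}]'
python3 -m crank '[{"dx":10,"dy":0,"dz":2,"wx":0,"wy":0,"wz":0},{"dx":10,"dy":0,"dz":3,"wx":0,"wy":0,"wz":0},{"dx":9,"dy":0,"dz":3,"wx":0,"wy":0,"wz":0}]'
python3 -m crank '[{"dx":11,"dy":0,"dz":5,"wx":0,"wy":0,"wz":0},{"dx":11,"dy":0,"dz":5,"wx":0,"wy":0,"wz":0}]'
python3 - <<'E'
from lib import *
p,d,c=look("scene"); cv2.imwrite("pics/lid2.png",cv2.resize(p[100:270,270:450,::-1],None,fx=3.3,fy=3.3))
E
```

```text
time: 32.8
ee_pos: [0.658, 0.1118, 0.2279]
tool_rot: [[-0.996, 0.088, 0.002], [0.088, 0.996, 0.002], [-0.002, 0.002, -1.0]]
contact_force: [4.2, -0.2, -1.2]
opening: 0.0
time: 33.1
ee_pos: [0.629, 0.1143, 0.2187]
tool_rot: [[-0.996, 0.088, 0.001], [0.088, 0.996, 0.002], [-0.001, 0.002, -1.0]]
contact_force: [2.0, 0.1, 4.3]
opening: 0.0009
time: 33.3
ee_pos: [0.6068, 0.1162, 0.2081]
tool_rot: [[-0.996, 0.088, 0.0], [0.088, 0.996, 0.002], [-0.0, 0.002, -1.0]]
contact_force: [3.4, 1.5, 0.4]
opening: 0.0
```

View pics/lid2.png

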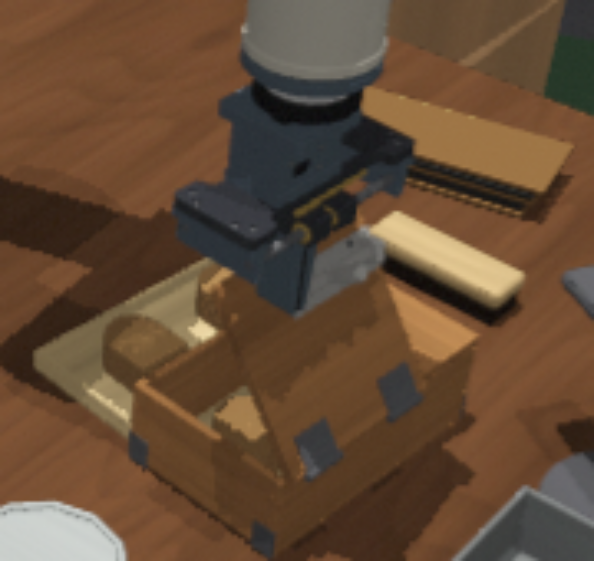

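```bash
python3 -m crank '[{"dx":10,"dy":0,"dz":7,"wx":0,"wy":0,"wz":0},{"dx":10,"dy":0,"dz":7,"wx":0,"wy":0,"wz":0},{"dx":9,"dy":0,"dz":8,"wx":0,"wy":0,"wz":0},{"dx":8,"dy":0,"dz":9,"wx":0,"wy":0,"wz":0}]'
python3 -m crank '[{"dx":7,"dy":0,"dz":10,"wx":0,"wy":0,"wz":0},{"dx":7,"dy":0,"dz":10,"wx":0,"wy":0,"wz":0},{"dx":5,"dy":0,"dz":11,"wx":0,"wy":0,"wz":0},{"dx":5,"dy":0,"dz":11,"wx":0,"wy":0,"wz":0}]'
python3 - <<'E'
from lib import *
p,d,c=look("scene"); cv2.imwrite("pics/lid3.png",cv2.resize(p[100:270,270:450,::-1],None,fx=3.3,fy=3.3))
E
```

```text
time: 33.75
ee_pos: [0.5701, 0.1195, 0.1769]
tool_rot: [[-0.996, 0.088, -0.0], [0.088, 0.996, 0.002], [0.0, 0.002, -1.0]]
contact_force: [1.9, 0.9, 1.2]
opening: 0.0004
time: 34.15
ee_pos: [0.5456, 0.1216, 0.1344]
tool_rot: [[-0.996, 0.088, -0.001], [0.088, 0.996, 0.002], [0.002, 0.002, -1.0]]
contact_force: [1.0, 0.7, 1.5]
opening: 0.0009
```

View pics/lid3.png

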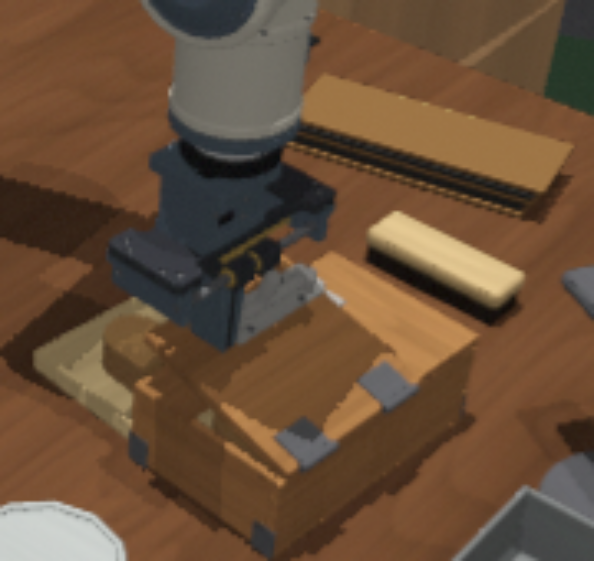

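```bash
python3 -m crank '[{"dx":2,"dy":0,"dz":9,"wx":0,"wy":0,"wz":0},{"dx":1,"dy":0,"dz":9,"wx":0,"wy":0,"wz":0},{"dx":1,"dy":0,"dz":9,"wx":0,"wy":0,"wz":0},{"dx":0,"dy":0,"dz":7,"wx":0,"wy":0,"wz":0}]'
python3 -m crank '[{"dx":0,"dy":0,"dz":3,"wx":0,"wy":0,"wz":0},{"dx":0,"dy":0,"dz":2,"wx":0,"wy":0,"wz":0},{"dx":0,"dy":0,"dz":0,"wx":0,"wy":0,"wz":0}]'
```

```text
time: 34.6
ee_pos: [0.5417, 0.122, 0.1]
tool_rot: [[-0.996, 0.088, -0.002], [0.088, 0.996, 0.002], [0.002, 0.002, -1.0]]
contact_force: [-1.4, -0.9, 1.9]
opening: 0.0007
time: 34.9
ee_pos: [0.5417, 0.122, 0.0971]
tool_rot: [[-0.996, 0.088, -0.001], [0.088, 0.996, 0.002], [0.001, 0.002, -1.0]]
contact_force: [-11.4, -1.4, 27.6]
opening: 0.0001
```

```bash
python3 -m crank '[{"dx":0,"dy":0,"dz":-45,"wx":0,"wy":0,"wz":0},{"dx":-20,"dy":0,"dz":-45,"wx":0,"wy":0,"wz":0},{"dx":-45,"dy":0,"dz":-20,"wx":0,"wy":0,"wz":0},{"dx":-45,"dy":0,"dz":0,"wx":0,"wy":0,"wz":0},{"dx":0,"dy":0,"dz":0,"wx":0,"wy":0,"wz":0}]'
python3 -m crank '[{"dx":0,"dy":0,"dz":0,"wx":0,"wy":0,"wz":0},{"dx":0,"dy":0,"dz":0,"wx":0,"wy":0,"wz":0}]'
cat > knob.py <<'E'
from lib import *
import sys
cx=np.array([.594,.198]); a=np.radians(-5); ex=np.array([np.cos(a),np.sin(a)]); ey=np.array([-np.sin(a),np.cos(a)])
print(env.read_state()["ee_pos"].round(4))
p,d,c=look("wrist","wk"+sys.argv[1]); P,_=cloud(d,c); q=P[:,:2]-cx; X,Y,Z=q@ex,q@ey,P[:,2]
m=(X>-.09)&(X<.09)&(Y>-.13)&(Y<.13)
for lo,hi in [(.121,.15),(.105,.121)]:
    k=m&(Z>lo)&(Z<hi)
    if k.sum(): print(lo,k.sum(),"X",np.percentile(X[k],[2,50,98]).round(4),"Y",np.percentile(Y[k],[2,50,98]).round(4),"Z",np.percentile(Z[k],[50,98]).round(4),"world",P[k].mean(0).round(4))
k=m&(Y<-.06)&(Z>.08)&(Z<.12)
for x0 in np.arange(-.09,.09,.03):
    j=k&(X>=x0)&(X<x0+.03)
    if j.sum(): print("lid z at X",round(x0,2),np.median(Z[j]).round(4))
k=(X>-.13)&(X<.09)&(Y<-.05)&(Y>-.11)&(Z>.09)&(Z<.11); print("lid free edge X",np.percentile(X[k],1).round(4)); k=(Z>.09)&(Z<.105)&(X>-.06)&(X<.03)&(Y>-.17)&(Y<.16);print("Y ext",np.percentile(Y[k],[1,99]).round(4))
E
python3 knob.py 1
```

```text
time: 35.4
ee_pos: [0.6568, 0.1113, 0.2061]
tool_rot: [[-0.996, 0.089, 0.003], [0.089, 0.996, 0.002], [-0.003, 0.002, -1.0]]
contact_force: [-0.4, -0.2, -0.1]
opening: 0.0001
time: 35.6
ee_pos: [0.6508, 0.1122, 0.2052]
tool_rot: [[-0.996, 0.088, -0.002], [0.088, 0.996, 0.002], [0.003, 0.002, -1.0]]
contact_force: [-0.3, 0.8, 0.6]
opening: 0.0006
[0.6508 0.1122 0.2052]
0.121 539 X [-0.0574 -0.05   -0.0444] Y [-0.0286 -0.0233 -0.0156] Z [0.1421 0.1444] world [0.542  0.1794 0.1397]
0.105 2619 X [-0.0613 -0.0505 -0.0408] Y [-0.0582  0.0098  0.0641] Z [0.1108 0.1159] world [0.5437 0.205  0.1112]
lid z at X -0.09 0.0961
lid z at X -0.06 0.0962
lid z at X -0.03 0.0962
lid z at X 0.0 0.0962
lid z at X 0.03 0.0965
lid z at X 0.06 0.098
lid free edge X -0.0867
Y ext [-0.1157  0.1243]
```

View pics/wk1.png

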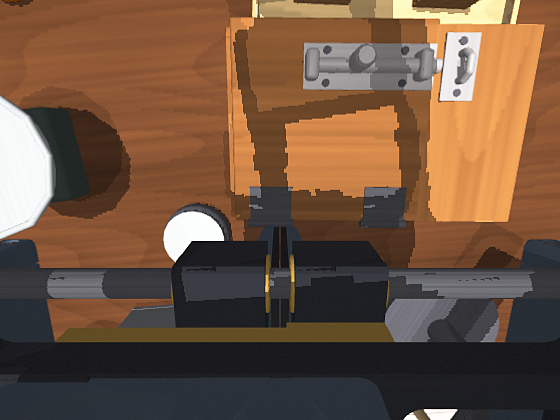

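```bash
python3 g.py 0.538 0.1405 0.19 175
```

```text
t 35.6 rows 3
[{"dx":38,"dy":6,"dz":5,"wx":0,"wy":0,"wz":0},{"dx":38,"dy":6,"dz":5,"wx":0,"wy":-0.1,"wz":0},{"dx":38.7,"dy":6.2,"dz":5.7,"wx":0.1,"wy":0,"wz":0}]
```

```bash
python3 -m crank '[{"dx":38,"dy":6,"dz":5,"wx":0,"wy":0,"wz":0},{"dx":38,"dy":6,"dz":5,"wx":0,"wy":0,"wz":0},{"dx":39,"dy":6,"dz":5,"wx":0,"wy":0,"wz":0},{"dx":0,"dy":0,"dz":0,"wx":0,"wy":0,"wz":0},{"dx":0,"dy":0,"dz":0,"wx":0,"wy":0,"wz":0}]'; python3 g.py 0.538 0.1405 0.124 175
```

```text
time: 36.15
ee_pos: [0.5376, 0.1405, 0.1914]
tool_rot: [[-0.996, 0.087, -0.001], [0.087, 0.996, 0.002], [0.001, 0.002, -1.0]]
contact_force: [0.8, -0.4, 0.9]
opening: 0.0006
t 36.1 rows 2
[{"dx":0,"dy":0,"dz":34,"wx":0.1,"wy":0,"wz":0},{"dx":-0.4,"dy":0,"dz":33.4,"wx":0,"wy":-0.1,"wz":0}]
```

```bash
python3 -m crank '[{"dx":0,"dy":0,"dz":34,"wx":0,"wy":0,"wz":0},{"dx":0,"dy":0,"dz":23,"wx":0,"wy":0,"wz":0},{"dx":0,"dy":0,"dz":9,"wx":0,"wy":0,"wz":0},{"dx":0,"dy":0,"dz":0,"wx":0,"wy":0,"wz":0}]'; python3 - <<'E'
from lib import *
p,d,c=look("wrist","k2")
p,d,c=look("side"); cv2.imwrite("pics/k2s.png",cv2.resize(p[180:340,150:330,::-1],None,fx=3.3,fy=3.3))
E
```

```text
time: 36.55
ee_pos: [0.5387, 0.1401, 0.1242]
tool_rot: [[-0.996, 0.088, -0.003], [0.088, 0.996, 0.002], [0.003, 0.001, -1.0]]
contact_force: [0.5, 0.4, 1.3]
opening: 0.0007
```

View pics/k2.png

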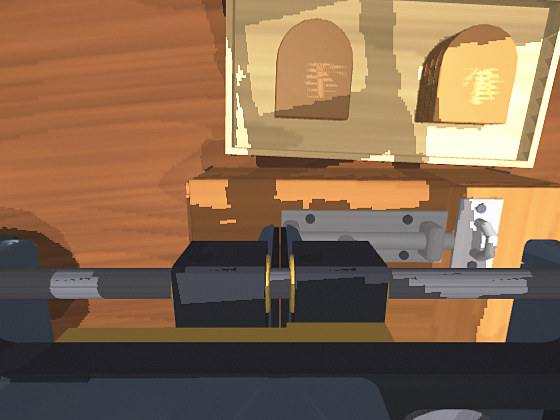

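View pics/k2s.png

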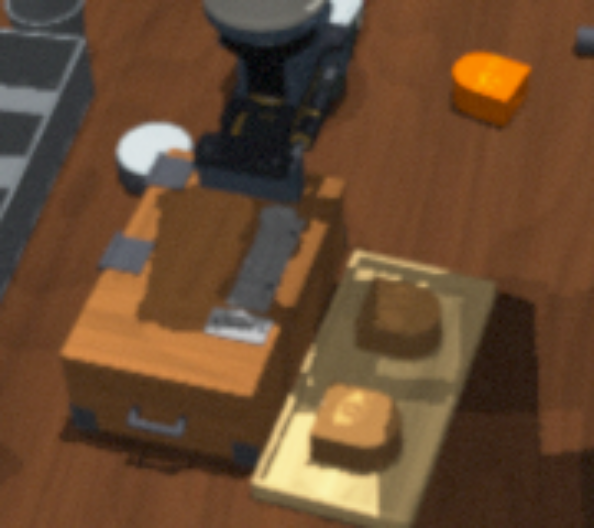

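```bash
python3 -m crank '[{"dx":0,"dy":8,"dz":0,"wx":0,"wy":0,"wz":0},{"dx":0,"dy":8,"dz":0,"wx":0,"wy":0,"wz":0},{"dx":0,"dy":8,"dz":0,"wx":0,"wy":0,"wz":0}]'
python3 -m crank '[{"dx":0,"dy":8,"dz":0,"wx":0,"wy":0,"wz":0},{"dx":0,"dy":8,"dz":0,"wx":0,"wy":0,"wz":0}]'
python3 -m crank '[{"dx":0,"dy":5,"dz":0,"wx":0,"wy":0,"wz":0},{"dx":0,"dy":5,"dz":0,"wx":0,"wy":0,"wz":0}]'
```

```text
time: 36.95
ee_pos: [0.5412, 0.1651, 0.1256]
tool_rot: [[-0.996, 0.088, -0.0], [0.088, 0.996, 0.002], [0.0, 0.002, -1.0]]
contact_force: [1.0, -3.1, 1.8]
opening: 0.0003
time: 37.15
ee_pos: [0.5424, 0.1809, 0.1252]
tool_rot: [[-0.996, 0.087, -0.0], [0.087, 0.996, 0.002], [0.001, 0.002, -1.0]]
contact_force: [0.6, -1.6, 1.7]
opening: 0.0002
time: 37.35
ee_pos: [0.5431, 0.1906, 0.125]
tool_rot: [[-0.996, 0.087, -0.001], [0.087, 0.996, 0.002], [0.001, 0.002, -1.0]]
contact_force: [-0.0, -2.8, 2.1]
opening: 0.0001
```

```bash
python3 -m crank '[{"dx":0,"dy":4,"dz":0,"wx":0,"wy":0,"wz":0},{"dx":0,"dy":3,"dz":0,"wx":0,"wy":0,"wz":0}]'
python3 -m crank '[{"dx":0,"dy":2,"dz":0,"wx":0,"wy":0,"wz":0},{"dx":0,"dy":0,"dz":0,"wx":0,"wy":0,"wz":0}]'
python3 -m crank '[{"dx":0,"dy":2,"dz":0,"wx":0,"wy":0,"wz":0},{"dx":0,"dy":0,"dz":0,"wx":0,"wy":0,"wz":0}]'
```

```text
time: 37.55
ee_pos: [0.5432, 0.1925, 0.1248]
tool_rot: [[-0.996, 0.087, -0.003], [0.087, 0.996, -0.007], [0.002, -0.007, -1.0]]
contact_force: [0.4, -60.6, 12.6]
opening: 0.0006
time: 37.75
ee_pos: [0.5432, 0.1925, 0.1248]
tool_rot: [[-0.996, 0.087, -0.003], [0.087, 0.996, -0.009], [0.003, -0.009, -1.0]]
contact_force: [-0.1, -61.4, 13.7]
opening: 0.0006
time: 37.95
ee_pos: [0.5432, 0.1929, 0.1248]
tool_rot: [[-0.996, 0.087, -0.004], [0.087, 0.996, -0.011], [0.003, -0.012, -1.0]]
contact_force: [1.3, -74.7, 16.9]
opening: 0.0002
```

```bash
python3 -m crank '[{"dx":0,"dy":-10,"dz":0,"wx":0,"wy":0,"wz":0},{"dx":0,"dy":-15,"dz":0,"wx":0,"wy":0,"wz":0},{"dx":0,"dy":0,"dz":-40,"wx":0,"wy":0,"wz":0},{"dx":-45,"dy":0,"dz":-15,"wx":0,"wy":0,"wz":0},{"dx":-45,"dy":0,"dz":-15,"wx":0,"wy":0,"wz":0}]'
python3 -m crank '[{"dx":-25,"dy":-10,"dz":0,"wx":0,"wy":0,"wz":0},{"dx":0,"dy":0,"dz":0,"wx":0,"wy":0,"wz":0},{"dx":0,"dy":0,"dz":0,"wx":0,"wy":0,"wz":0},{"dx":0,"dy":0,"dz":0,"wx":0,"wy":0,"wz":0}]'
python3 knob.py 2
```

```text
time: 38.45
ee_pos: [0.6322, 0.1682, 0.1966]
tool_rot: [[-0.996, 0.087, -0.0], [0.087, 0.996, 0.003], [0.001, 0.003, -1.0]]
contact_force: [1.4, 0.5, -0.7]
opening: 0.0003
time: 38.85
ee_pos: [0.6545, 0.1563, 0.1944]
tool_rot: [[-0.996, 0.087, -0.002], [0.087, 0.996, 0.002], [0.003, 0.002, -1.0]]
contact_force: [-1.3, 0.3, 0.7]
opening: 0.0002
[0.6545 0.1563 0.1944]
0.121 576 X [-0.0572 -0.0499 -0.0442] Y [-0.0002  0.0055  0.0129] Z [0.1422 0.1445] world [0.5447 0.208  0.14  ]
0.105 2751 X [-0.0611 -0.0503 -0.0408] Y [-0.0575  0.0278  0.0701] Z [0.1109 0.1162] world [0.545  0.2182 0.1113]
lid z at X -0.09 0.0961
lid z at X -0.06 0.0962
lid z at X -0.03 0.0962
lid z at X 0.0 0.0962
lid z at X 0.03 0.0965
lid z at X 0.06 0.098
lid free edge X -0.0869
Y ext [-0.1153  0.1238]
```

View pics/wk2.png

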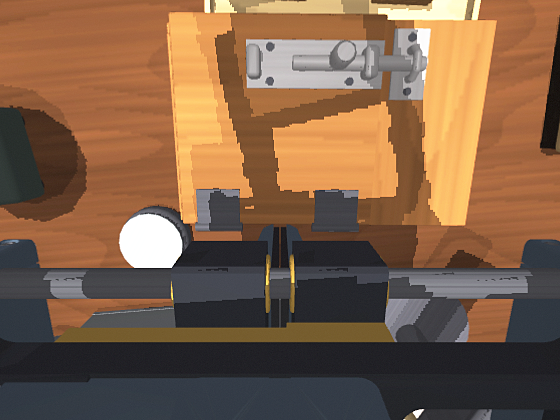

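```bash
python3 - <<'E'
import cv2
a=cv2.imread("pics/wk1.png")[20:110,290:500]; b=cv2.imread("pics/wk2.png")[15:105,230:440]
cv2.imwrite("pics/kcmp.png",cv2.resize(cv2.vconcat([a,b]),None,fx=3.3,fy=3.3,interpolation=2))
E
```

```text
(no output)
```

View pics/kcmp.png

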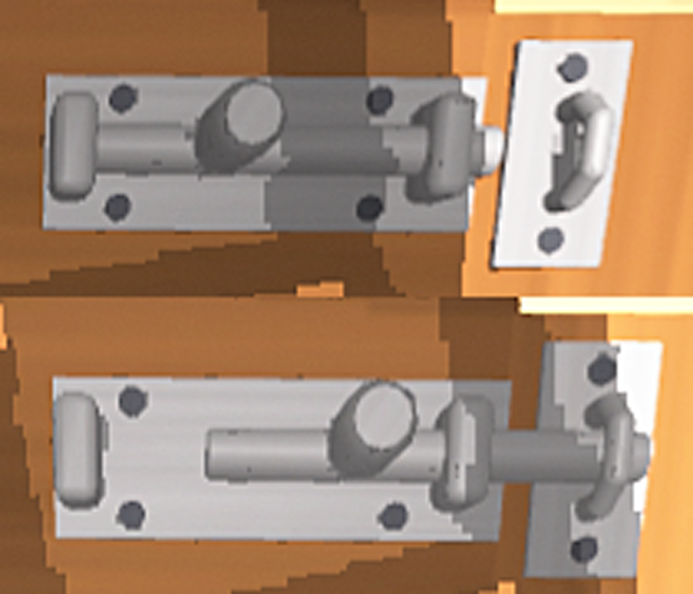

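```bash
python3 g.py 0.541 0.1700 0.19 175
```

```text
t 38.9 rows 3
[{"dx":38,"dy":1,"dz":2,"wx":0,"wy":0,"wz":0},{"dx":38,"dy":1,"dz":1,"wx":0.1,"wy":-0.1,"wz":0},{"dx":38.3,"dy":1.7,"dz":1.8,"wx":0,"wy":0,"wz":0}]
```

```bash
python3 -m crank '[{"dx":38,"dy":1,"dz":2,"wx":0,"wy":0,"wz":0},{"dx":38,"dy":1,"dz":2,"wx":0,"wy":0,"wz":0},{"dx":38,"dy":2,"dz":2,"wx":0,"wy":0,"wz":0},{"dx":0,"dy":0,"dz":0,"wx":0,"wy":0,"wz":0},{"dx":0,"dy":0,"dz":0,"wx":0,"wy":0,"wz":0}]'
python3 -m crank '[{"dx":0,"dy":0,"dz":34,"wx":0,"wy":0,"wz":0},{"dx":0,"dy":0,"dz":24,"wx":0,"wy":0,"wz":0},{"dx":0,"dy":0,"dz":7,"wx":0,"wy":0,"wz":0},{"dx":0,"dy":0,"dz":0,"wx":0,"wy":0,"wz":0},{"dx":0,"dy":0,"dz":0,"wx":0,"wy":0,"wz":0}]'; python3 knob.py 3
```

```text
time: 39.4
ee_pos: [0.5414, 0.1704, 0.1894]
tool_rot: [[-0.996, 0.087, -0.001], [0.087, 0.996, 0.002], [0.001, 0.002, -1.0]]
contact_force: [-0.7, 0.6, 0.9]
opening: 0.0003
time: 39.9
ee_pos: [0.5432, 0.1702, 0.1249]
tool_rot: [[-0.996, 0.088, 0.0], [0.088, 0.996, 0.002], [0.0, 0.002, -1.0]]
contact_force: [-0.5, -0.0, 0.3]
opening: 0.0002
[0.5432 0.1702 0.1249]
0.121 635 X [-0.066  -0.0654 -0.0578] Y [-0.0398 -0.0288  0.0091] Z [0.1377 0.1495] world [0.5277 0.1777 0.1373]
0.105 3065 X [-0.0627 -0.0546 -0.0429] Y [-0.0566  0.0315  0.0702] Z [0.1106 0.1162] world [0.5422 0.227  0.111 ]
lid z at X -0.09 0.0961
lid z at X -0.06 0.0962
lid z at X -0.03 0.0962
lid z at X 0.0 0.0961
lid free edge X -0.0881
Y ext [-0.116   0.1255]
```

View pics/wk3.png

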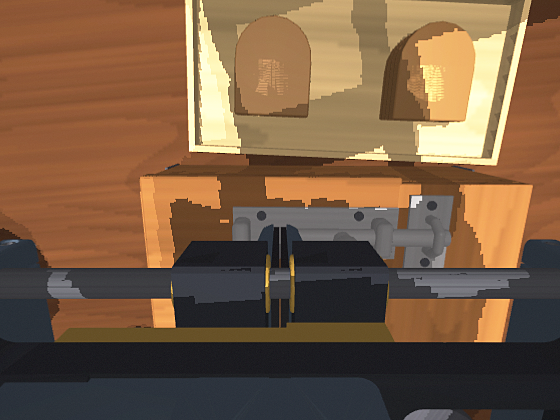

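```bash
python3 -m crank '[{"dx":0,"dy":5,"dz":0,"wx":0,"wy":0,"wz":0},{"dx":0,"dy":5,"dz":0,"wx":0,"wy":0,"wz":0},{"dx":0,"dy":4,"dz":0,"wx":0,"wy":0,"wz":0}]' | egrep 'ee|force'
python3 -m crank '[{"dx":0,"dy":2,"dz":0,"wx":0,"wy":0,"wz":0}]'| egrep 'ee|force'
python3 -m crank '[{"dx":0,"dy":2,"dz":0,"wx":0,"wy":0,"wz":0}]'| egrep 'ee|force'
python3 -m crank '[{"dx":0,"dy":2,"dz":0,"wx":0,"wy":0,"wz":0}]'| egrep 'ee|force'
python3 -m crank '[{"dx":0,"dy":2,"dz":0,"wx":0,"wy":0,"wz":0}]'| egrep 'ee|force'
python3 -m crank '[{"dx":0,"dy":1,"dz":0,"wx":0,"wy":0,"wz":0}]'| egrep 'ee|force'
```

```text
ee_pos: [0.5438, 0.1847, 0.1244]
contact_force: [0.0, 0.2, -1.1]
ee_pos: [0.5438, 0.1867, 0.1242]
contact_force: [-0.6, -0.7, 0.2]
ee_pos: [0.5438, 0.1884, 0.124]
contact_force: [0.8, -0.2, -0.3]
ee_pos: [0.544, 0.1902, 0.124]
contact_force: [0.5, -1.4, 0.3]
ee_pos: [0.544, 0.1911, 0.1239]
contact_force: [1.1, -20.0, 2.9]
ee_pos: [0.544, 0.1912, 0.1238]
contact_force: [-0.0, -22.8, 3.8]
```

```bash
python3 -m crank '[{"dx":0,"dy":-8,"dz":0,"wx":0,"wy":0,"wz":0},{"dx":0,"dy":0,"dz":-30,"wx":0,"wy":0,"wz":0},{"dx":0,"dy":10,"dz":-10,"wx":0,"wy":0,"wz":0},{"dx":0,"dy":10,"dz":0,"wx":0,"wy":0,"wz":0},{"dx":0,"dy":0,"dz":0,"wx":0,"wy":0,"wz":0}]' 0.42 10
python3 -m crank '[{"dx":0,"dy":0,"dz":0,"wx":0,"wy":0,"wz":0},{"dx":0,"dy":0,"dz":0,"wx":0,"wy":0,"wz":0}]'
python3 g.py 0.5437 0.2087 0.124 175
```

```text
time: 41.25
ee_pos: [0.5453, 0.2063, 0.1635]
tool_rot: [[-0.996, 0.087, -0.001], [0.087, 0.996, 0.002], [0.001, 0.002, -1.0]]
contact_force: [-0.4, -0.6, -0.3]
opening: 0.0365
time: 41.45
ee_pos: [0.5449, 0.2048, 0.1631]
tool_rot: [[-0.996, 0.087, -0.003], [0.087, 0.996, 0.001], [0.003, 0.001, -1.0]]
contact_force: [0.2, 0.1, 0.5]
opening: 0.0379
t 41.5 rows 1
[{"dx":1.4,"dy":3.8,"dz":39.1,"wx":0.1,"wy":-0.2,"wz":0}]
```

```bash
python3 -m crank '[{"dx":1,"dy":4,"dz":0,"wx":0,"wy":0,"wz":0},{"dx":0,"dy":0,"dz":13,"wx":0,"wy":0,"wz":0},{"dx":0,"dy":0,"dz":13,"wx":0,"wy":0,"wz":0},{"dx":0,"dy":0,"dz":13,"wx":0,"wy":0,"wz":0},{"dx":0,"dy":0,"dz":0,"wx":0,"wy":0,"wz":0}]'
python3 -m crank '[{"dx":0,"dy":-4,"dz":0,"wx":0,"wy":0,"wz":0},{"dx":0,"dy":-4,"dz":0,"wx":0,"wy":0,"wz":0},{"dx":0,"dy":-3,"dz":0,"wx":0,"wy":0,"wz":0}]'| egrep 'ee|force'
python3 -m crank '[{"dx":0,"dy":-6,"dz":0,"wx":0,"wy":0,"wz":0},{"dx":0,"dy":-6,"dz":0,"wx":0,"wy":0,"wz":0},{"dx":0,"dy":-6,"dz":0,"wx":0,"wy":0,"wz":0}]'| egrep 'ee|force'
python3 - <<'E'
from lib import *
p,d,c=look("side"); cv2.imwrite("pics/k4s.png",cv2.resize(p[180:340,150:330,::-1],None,fx=3.3,fy=3.3)); look("wrist","k4")
E
```

```text
time: 41.95
ee_pos: [0.5433, 0.2086, 0.1225]
tool_rot: [[-0.996, 0.088, -0.005], [0.088, 0.996, 0.001], [0.005, 0.0, -1.0]]
contact_force: [-0.5, -0.0, 1.6]
opening: 0.0385
ee_pos: [0.544, 0.1976, 0.1255]
contact_force: [0.7, 0.0, -0.7]
ee_pos: [0.5423, 0.1797, 0.1253]
contact_force: [0.4, 1.9, 1.1]
```

View pics/k4.png

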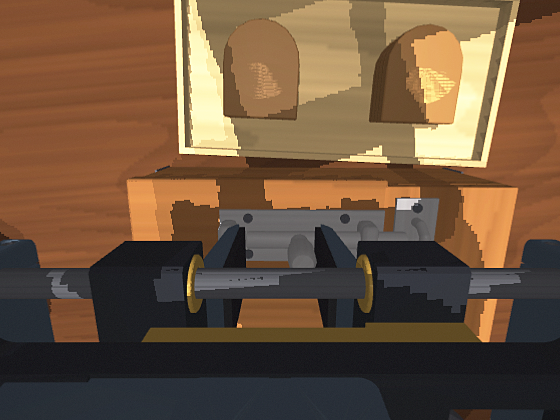

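```bash
python3 -m crank '[{"dx":0,"dy":-5,"dz":0,"wx":0,"wy":0,"wz":0},{"dx":0,"dy":-4,"dz":0,"wx":0,"wy":0,"wz":0}]'| egrep 'ee|force'
python3 -m crank '[{"dx":0,"dy":-2,"dz":0,"wx":0,"wy":0,"wz":0}]'| egrep 'ee|force'
python3 -m crank '[{"dx":0,"dy":-2,"dz":0,"wx":0,"wy":0,"wz":0}]'| egrep 'ee|force'
python3 -m crank '[{"dx":0,"dy":-2,"dz":0,"wx":0,"wy":0,"wz":0}]'| egrep 'ee|force|op'
python3 -m crank '[{"dx":0,"dy":-1,"dz":0,"wx":0,"wy":0,"wz":0}]'| egrep 'ee|force|op'
```

```text
ee_pos: [0.5414, 0.171, 0.125]
contact_force: [0.2, 0.8, 1.2]
ee_pos: [0.5412, 0.1688, 0.125]
contact_force: [-0.4, 2.6, 0.8]
ee_pos: [0.541, 0.167, 0.1249]
contact_force: [-0.8, 1.6, 1.2]
ee_pos: [0.5408, 0.1651, 0.1249]
contact_force: [0.5, 1.9, 1.4]
opening: 0.0382
ee_pos: [0.5407, 0.1641, 0.1249]
contact_force: [-0.0, 2.3, 1.1]
opening: 0.0382
```

```bash
python3 -m crank '[{"dx":0,"dy":-1.5,"dz":0,"wx":0,"wy":0,"wz":0}]'| egrep 'ee|force'
python3 -m crank '[{"dx":0,"dy":-1.5,"dz":0,"wx":0,"wy":0,"wz":0}]'| egrep 'ee|force'
python3 -m crank '[{"dx":0,"dy":-1.5,"dz":0,"wx":0,"wy":0,"wz":0}]'| egrep 'ee|force|op'
python3 -m crank '[{"dx":0,"dy":-1.5,"dz":0,"wx":0,"wy":0,"wz":0}]'| egrep 'ee|force|op'
```

```text
ee_pos: [0.5406, 0.1627, 0.1249]
contact_force: [-0.5, 2.1, 0.8]
ee_pos: [0.5405, 0.1612, 0.1249]
contact_force: [0.7, 2.2, 1.8]
ee_pos: [0.5404, 0.1605, 0.125]
contact_force: [-1.2, 17.2, 0.7]
opening: 0.0385
ee_pos: [0.5404, 0.1598, 0.125]
contact_force: [0.0, 20.8, -2.0]
opening: 0.0396
```

```bash
python3 -m crank '[{"dx":0,"dy":6,"dz":0,"wx":0,"wy":0,"wz":0},{"dx":0,"dy":6,"dz":0,"wx":0,"wy":0,"wz":0},{"dx":0,"dy":6,"dz":0,"wx":0,"wy":0,"wz":0},{"dx":0,"dy":4,"dz":0,"wx":0,"wy":0,"wz":0}]'| egrep 'ee|force|op'
python3 -m crank '[{"dx":0,"dy":2,"dz":0,"wx":0,"wy":0,"wz":0}]'| egrep 'ee|force|op'
python3 -m crank '[{"dx":0,"dy":2,"dz":0,"wx":0,"wy":0,"wz":0}]'| egrep 'ee|force|op'
python3 -m crank '[{"dx":0,"dy":2,"dz":0,"wx":0,"wy":0,"wz":0}]'| egrep 'ee|force|op'
python3 -m crank '[{"dx":0,"dy":5,"dz":0,"wx":0,"wy":0,"wz":0},{"dx":0,"dy":5,"dz":0,"wx":0,"wy":0,"wz":0},{"dx":0,"dy":5,"dz":0,"wx":0,"wy":0,"wz":0},{"dx":0,"dy":5,"dz":0,"wx":0,"wy":0,"wz":0}]'| egrep 'ee|force|op'
python3 -m crank '[{"dx":0,"dy":2,"dz":0,"wx":0,"wy":0,"wz":0},{"dx":0,"dy":2,"dz":0,"wx":0,"wy":0,"wz":0}]'| egrep 'ee|force|op'
```

```text
ee_pos: [0.5421, 0.1806, 0.1249]
contact_force: [0.4, 0.5, 0.8]
opening: 0.038
ee_pos: [0.5423, 0.1825, 0.1249]
contact_force: [-0.0, -1.2, 0.6]
opening: 0.038
ee_pos: [0.5424, 0.1843, 0.1249]
contact_force: [1.4, -0.4, 0.5]
opening: 0.0384
ee_pos: [0.5426, 0.186, 0.125]
contact_force: [0.8, -2.3, -0.5]
opening: 0.0384
ee_pos: [0.5445, 0.2065, 0.125]
contact_force: [0.4, -2.6, -0.8]
opening: 0.0384
ee_pos: [0.5449, 0.2103, 0.125]
contact_force: [1.2, -2.6, -2.3]
opening: 0.0382
```

```bash
for i in 1; do python3 -m crank '[{"dx":0,"dy":2,"dz":0,"wx":0,"wy":0,"wz":0}]'| egrep 'ee|force|op'
python3 -m crank '[{"dx":0,"dy":2,"dz":0,"wx":0,"wy":0,"wz":0}]'| egrep 'ee|force|op'
python3 -m crank '[{"dx":0,"dy":2,"dz":0,"wx":0,"wy":0,"wz":0}]'| egrep 'ee|force|op'
python3 -m crank '[{"dx":0,"dy":1.5,"dz":0,"wx":0,"wy":0,"wz":0}]'| egrep 'ee|force|op'; done
```

```text
ee_pos: [0.545, 0.2121, 0.125]
contact_force: [0.8, -1.8, -0.9]
opening: 0.0381
ee_pos: [0.5452, 0.2141, 0.125]
contact_force: [0.3, -2.6, -1.0]
opening: 0.0379
ee_pos: [0.5454, 0.2161, 0.125]
contact_force: [1.4, -2.2, -0.9]
opening: 0.0383
ee_pos: [0.5455, 0.2176, 0.125]
contact_force: [1.4, -2.6, -1.1]
opening: 0.0387
```

```bash
python3 -m crank '[{"dx":0,"dy":2,"dz":0,"wx":0,"wy":0,"wz":0}]'| egrep 'ee|force|op'
python3 -m crank '[{"dx":0,"dy":1.5,"dz":0,"wx":0,"wy":0,"wz":0}]'| egrep 'ee|force|op'
python3 -m crank '[{"dx":0,"dy":1.5,"dz":0,"wx":0,"wy":0,"wz":0}]'| egrep 'ee|force|op'
```

```text
ee_pos: [0.5456, 0.2195, 0.1251]
contact_force: [1.3, -5.0, -1.5]
opening: 0.0386
ee_pos: [0.5457, 0.2201, 0.1249]
contact_force: [1.8, -18.4, 0.5]
opening: 0.0383
ee_pos: [0.5457, 0.2207, 0.1249]
contact_force: [2.6, -20.4, 1.4]
opening: 0.0394
```

```bash
python3 -m crank '[{"dx":0,"dy":-6,"dz":0,"wx":0,"wy":0,"wz":0},{"dx":0,"dy":0,"dz":0,"wx":0,"wy":0,"wz":0},{"dx":0,"dy":0,"dz":-35,"wx":0,"wy":0,"wz":0},{"dx":-40,"dy":0,"dz":-25,"wx":0,"wy":0,"wz":0},{"dx":-45,"dy":-10,"dz":-15,"wx":0,"wy":0,"wz":0}]' 0.6 -
python3 -m crank '[{"dx":-25,"dy":-20,"dz":0,"wx":0,"wy":0,"wz":0},{"dx":0,"dy":-10,"dz":0,"wx":0,"wy":0,"wz":0},{"dx":0,"dy":0,"dz":0,"wx":0,"wy":0,"wz":0},{"dx":0,"dy":0,"dz":0,"wx":0,"wy":0,"wz":0}]'
python3 knob.py 5; python3 - <<'E'
import cv2
b=cv2.imread("pics/wk5.png")[0:140,180:440]
cv2.imwrite("pics/k5.png",cv2.resize(b,None,fx=3,fy=3,interpolation=2))
E
```

```text
time: 46.15
ee_pos: [0.63, 0.2005, 0.2028]
tool_rot: [[-0.996, 0.086, 0.001], [0.086, 0.996, 0.003], [-0.001, 0.003, -1.0]]
contact_force: [1.5, 0.1, -0.6]
opening: 0.0544
time: 46.55
ee_pos: [0.6506, 0.1674, 0.1996]
tool_rot: [[-0.996, 0.088, -0.002], [0.088, 0.996, 0.002], [0.002, 0.002, -1.0]]
contact_force: [-0.6, -0.6, -0.6]
opening: 0.0548
[0.6506 0.1674 0.1996]
0.121 517 X [-0.0573 -0.05   -0.0442] Y [-0.0002  0.0058  0.0132] Z [0.1423 0.1444] world [0.5445 0.2083 0.1403]
0.105 2576 X [-0.0611 -0.0505 -0.0409] Y [-0.0573  0.0278  0.07  ] Z [0.1108 0.1162] world [0.5449 0.2178 0.1112]
lid z at X -0.09 0.0961
lid z at X -0.06 0.0962
lid z at X -0.03 0.0962
lid z at X 0.0 0.0962
lid z at X 0.03 0.0966
lid z at X 0.06 0.0979
lid free edge X -0.0867
Y ext [-0.1152  0.1239]
```

View pics/k5.png

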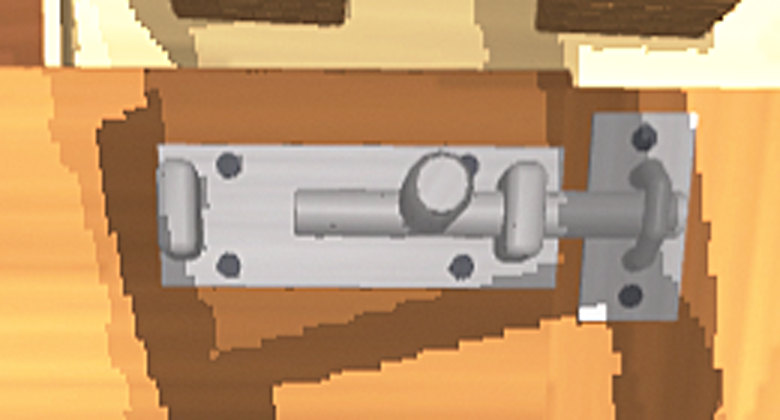

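```bash
python3 -m crank '[{"dx":0,"dy":0,"dz":-45,"wx":0,"wy":0,"wz":0},{"dx":0,"dy":0,"dz":-45,"wx":0,"wy":0,"wz":0},{"dx":0,"dy":-30,"dz":-20,"wx":0,"wy":0,"wz":0},{"dx":0,"dy":0,"dz":0,"wx":0,"wy":0,"wz":0},{"dx":0,"dy":0,"dz":0,"wx":0,"wy":0,"wz":0}]'
python3 h.py scene side wrist
```

```text
time: 47.1
ee_pos: [0.6485, 0.1374, 0.3099]
tool_rot: [[-0.996, 0.088, -0.001], [0.088, 0.996, 0.002], [0.001, 0.002, -1.0]]
contact_force: [0.2, -0.1, -1.3]
opening: 0.0545
scene 0.88 [212 245  26  28] [193 116  28] [0.3992, -0.141, 341.3597, 0.0403, 1.1075]
scene 0.62 [299 196  24  25] [95 71 44] [0.4279, 0.1727, 170.1612, 0.046, 2.1726]
scene 0.56 [ 95 246  35  24] [185 119 138] [0.1704, -0.3443, 198.2393, 0.0408, 1.3287]
scene 0.5 [328 179  21  20] [162 127  80] [0.4391, 0.2877, 99.1483, 0.0455, 4.8725]
scene 0.34 [335 272  31  32] [154 155 153] [0.6963, 0.0068, 294.1059, 0.0338, 2.9222]
side 0.75 [286 196  25  23] [182  97   2] [0.4023, -0.1352, 346.0371, 0.0403, 1.4065]
side 0.74 [241 294  29  27] [158 116  66] [0.4477, 0.2963, 173.5097, 0.0448, 1.4845]
side 0.7 [359 166  20  21] [182 108 139] [0.1724, -0.3387, 199.2598, 0.0409, 1.1811]
side 0.59 [255 264  31  26] [88 64 37] [0.4339, 0.1775, 170.6947, 0.0455, 1.3273]
wrist 0.95 [360   1  56  38] [186 139  83] [0.4507, 0.2941, 355.4716, 0.0414, 9.4523]
wrist 0.83 [270   0  47  34] [116  84  54] [0.4372, 0.1759, 354.837, 0.0415, 9.7567]
wrist 0.69 [12  0 63 36] [187 104   1] [0.4386, -0.1394, 356.3993, 0.0363, 9.4842]
wrist 0.52 [218  57 224 150] [155 107  68] [0.5934, 0.1959, 7.9615, 0.1007, 15.4068]
```

View pics/scene_h.png

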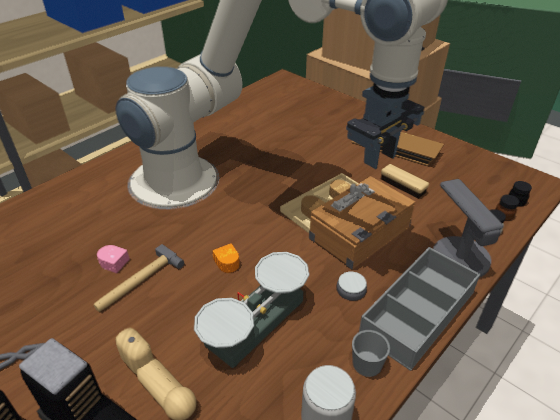

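View pics/side_h.png

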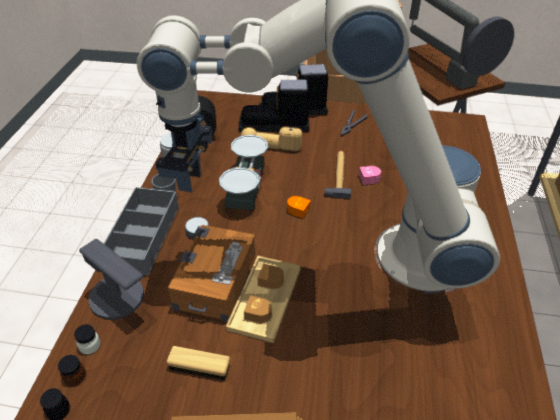

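```bash
python3 -c "
from workcell import env
print(env.hand_in())"
```

```text
the job is handed in; nothing more can be done
None
```

I found the solid block and put it in the job chest. The other two tan blocks are in the plywood tray, the hatch is shut and its bolt is home. I handed the job in at about 47 s; no verdict was reported.

**Weighing:** Three tan blocks were on the bench. I set the first two against each other on the balance and let go. After two seconds the right pan was still fully down, with the block tops 30 mm apart (about 0.16 rad). That block is the solid one. The third was never on the balance, because only one block is solid and this weighing found it.

**Placing:** The solid block had been knocked aside on its pan, so I located it again before moving it to the chest. The last look before closing showed it lying flat inside, and both hollow blocks were still flat in the tray at the end.

**Closing:** The hatch face read flat at about 96 mm in the wrist camera, against 97 mm when shut, and the fingers met firm resistance there.

**Bolt:** The knob first stopped dead after only about 29 mm instead of 35. I drew it back to its other stop and slid it home again. The full stroke came to about 35 mm and ended at the same place, with the pin through the staple. The bolt had apparently started about 6 mm in.

**Last check:** The remaining items, including the orange and pink look-alikes, appeared untouched, and the robot was clear of everything. The scene and side cameras read heights about 4 mm too high, so I relied on the wrist camera for grasps and placings.

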